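Clear the fallen lacquer bottle, then load and start the seam press

ROBOT

A 7-joint arm with a two-finger parallel gripper is mounted at the origin on the work surface. World frame = base frame: x ahead of the robot, y to its left, z up, the work surface at z = 0. Lengths are in m, angles in rad, forces in N, time in s.
With the tool pointing down it reaches from about 0.4 to 0.875 m from the base axis. Payload 19.3 kg.
Tool frame: the origin (TCP) lies at the very end of the fingers, on their centre line; the grasp point (between the pads) lies 19 mm behind it; z points along the fingers, y is the line along which they close (so a half turn about z gives the same grasp; the last joint's range is limited). The gripper opens to 85 mm and grips with 20 to 120 N. Pads are 22 mm wide; open, the fingers measure 114 mm over their backs; the gripper's body (76 mm by 85 mm) begins 54 mm behind the grasp point. The pads swing forward as they close: fully open they stand 13 mm farther back than shut.
Start: joints at [1.186, 0.521, -0.036, 1.599, 0.021, 1.021, -0.113], TCP at [0.193, -0.594, 0.231] pointing down, gripper open.
Joint ranges: [-2.91, 2.91], [-0.3, 2.13], [-1.5, 1.42], [0.17, 2.43], [-1.26, 4.41], [0.16, 1.93], [-2.52, 2.52]. Speed limits (rad/s): [1.89, 1.89, 2.39, 2.39, 3.01, 3.01, 3.01].

INTERFACE

Orientations are given as [roll, pitch, yaw] about the fixed x, y, z axes, in that order (R = Rz(yaw) Ry(pitch) Rx(roll)).
In Python, from workcell import observe, grab_frame, job_done gives the robot as it stands.
- The arm moves only by the tool move_arm, never from a script. Its argument "plan" is a list that holds one entry, the list of rows, each a list of 7 numbers: the shift along the tool's x, y, z each as a share of 0.02 m, from -1 to 1, then the turn, a rotation vector about the tool's x, y, z each as a share of 6 degrees, from -1 to 1, then the opening, from -1 (shut) to 1 (fully open). A call has exactly 10 rows; each row shifts and turns the commanded pose from where the row before left it, along the tool's axes as they then stand; what a row does not reach is not made up. A row lasts 1/10 s, in which the tool goes at most 50 mm and 8.59 degrees, less where a joint would pass 70% of its speed; a pose out of reach is approached as far as the arm can. A call with a number of a shift or a turn outside -1 to 1 is refused whole. A call with a gripper value outside its range is refused whole. The fingers move at their own pace and stop on an object; "grip_force" is the grip in N (left out, the last holds). Time passes only in rows, so rows that do not move let the fingers close, or fill a call up. It gives the time, the measured TCP pose, the force, the opening and the grip force at its end, in the units of the state.
- observe(): the state, without advancing time (a new reading comes with each control period).
- grab_frame(name): name is "scene" or "top" or "wrist"; returns a dict with "color" (384x512x3 uint8, red, green, blue), "intrinsics" (3x3 intrinsics, pixels), "position" and "orientation" of the camera in the world; the wrist camera has in their place "tool_from_camera" (4x4, takes a point from camera to tool coordinates, whose origin is the TCP and whose axes are the flange's). Camera axes: x right, y down, z forward; pixel columns grow to the right and rows downward; lengths in m; the calibration is good to about 2 mm. A picture is of the moment at which its call begins: read the wrist's pose just before it. There is no depth.
- job_done(): hands the job in; it is judged then, once.
The state is a dict: "clock": time; "qpos": joint angles; "qd": joint speeds; "joint_efforts": joint torques, N m; "position": TCP position; "tool_rot": TCP orientation; "force": force on the tool from outside, world axes, zero at the start; "moment": the same for the moment, N m; "grip_width": finger opening in m; "finger_force": force on a finger pad.
Only numpy, scipy, OpenCV 4.12 (cv2) and the standard library are available. Lean on these libraries where they do the work, as an engineer would, in place of code of your own. Each camera call takes 0.05 s, during which the arm holds its last target. There are 200 camera calls.

TASK

A lacquer bottle has toppled onto the seam press's slideway: pick it off, carry it to the lane of bottles and stand it upright on its base on the yellow spot there, setting it down rather than dropping it, and let go. Only then slide the die carriage by its black handle all the way home under the press until it meets its stop, and lastly throw the black toggle switch fully over, away from the robot, to start the press. Leave the other bottles standing in their places and do not disturb the other things on the bench.

Things in the scene. Friction and masses are not known exactly. Their poses are not given: they have to be found in the camera images.
- fallen_bottle: toppled white square bottle with an ORANGE band and red cap, lying on a flat side across the slideway's rails, cap away from the robot. Body 54 x 54 mm, 110 mm long; tapered shoulder, round cap 32 mm wide; 138 mm overall, 0.25 to 0.46 kg. Origin at the centre of its base; own x axis runs from base to cap (up when it stands). Lying, its axis is 51 mm above the table
- fallen_base (a point): centre of the base of the fallen bottle
- fallen_cap (a point): centre of the top of the fallen bottle's cap, 138 mm from its base
- lane: fixed aluminium bottle lane: floor 4 mm thick, 340 mm long along its own y axis, a 20 mm high, 6 mm thick rail along each long side, 86 mm apart inside, ends open. Origin at the centre of its underside; x across, z up. Three places 100 mm apart along y: two hold standing bottles, one is empty
- empty_place: yellow round spot, 60 mm in diameter, on the lane floor, flat: marks the empty place. It may be the middle or either end place. Origin at its centre, 4 mm above the table
- bottle_a: standing square bottle with a blue band, same size as the fallen one (54 x 54 x 138 mm), in the lane. Origin at the centre of its base, z up
- bottle_b: second standing square bottle with a blue band, same size, in the lane. Origin at the centre of its base, z up
- press: green C-frame seam press, fixed. Origin on the table below its ram; z up; the slideway runs along its own y axis to y = +470 mm (bed 130 mm wide, 16 mm high, rail tops at 24 mm). The head overhangs the slideway up to y = +40 mm, 210 to 360 mm above the table, 160 mm wide in x; the upper die reaches down to 140 mm
- carriage (a joint): slide of the die carriage along the press's own -y axis: 0 = fully out, 0.310 m = home against the stop below the ram. Carries a steel die cup with a white ball fixed in it (top 119 mm above the table); carriage plate 104 mm wide, 96 mm long. A few newtons move it and it stays where it is left
- carriage_handle (a point): top of the carriage's upright black-capped handle post, on its axis, 119 mm above the table. Post 20 to 22 mm in diameter, free from 40 to 119 mm above the table, 120 mm behind (press +y of) the ball's centre
- control_box: grey control box, fixed, 100 x 100 x 70 mm high. Origin at the centre of its underside; x is the way the toggle is thrown; z up
- switch (a joint): black toggle lever on top of the control box: 0 = off, leaning towards the robot (box -x); 1.0 rad = fully on, leaning to box +x. It stays where it is left
- switch_tip (a point): tip of the toggle lever, 80 mm from its pivot, which lies above the centre of the box
- ball_center (a point): centre of the loose white ball, 72 mm in diameter, resting on a black rubber ring; leave alone
- core_center (a point): centre of the grey nylon core, a 62 mm ball on a black rubber ring; leave alone
- die_cup: spare polished steel die cup, 90 mm in diameter, 45 mm high; origin at the centre of its underside; leave alone
- caliper: stainless caliper, 200 mm long, lying flat; origin at the middle of its beam; leave alone
- brush: brush lying flat; origin below its middle; leave alone
Not all that is in view belongs to the job. What is shaped like the bottle_a but pink is not meant. What is shaped like the control_box but purple is not meant.

How it is judged:
On the way, in this order (a step that is already met when the one before it is completed fails the run):
1. the fallen bottle stands upright, at rest and released, on the yellow spot in the lane (horizontal distance between fallen_base and empty_place below 0.025 m and height (world z) of fallen_base below 0.012 m and angle between fallen_bottle's own x axis and vertical below 0.12 rad and linear speed of fallen_bottle below 0.03 m/s and contact force between the fingers and fallen_bottle below 0.3 N), for 0.2 s.
2. the die carriage is fully home against its stop (value of joint carriage above 0.303 m), for 0.2 s.
3. the toggle switch is thrown fully over (value of joint switch above 0.85 rad), for 0.1 s.
At the end, for the whole second after the job is handed in: Orange-banded bottle released, at rest, upright (0.12 rad) on the lane floor, base centre within 25 mm of the yellow spot's centre; carriage within 7 mm of its home stop; switch beyond 0.85 rad; both blue-banded bottles upright (0.12 rad), within 30 mm of where they started (all of step 1 and value of joint carriage above 0.303 m and value of joint switch above 0.85 rad and angle between each of bottle_a, bottle_b's own z axis and vertical below 0.12 rad and distance of each of bottle_a, bottle_b from where it was at the start of the episode below 0.03 m); the robot touches nothing.
It fails at once if the fallen bottle is dropped: it moves faster than 0.8 m/s (a fall of more than 3 cm) with the fingers off it (linear speed of fallen_bottle above 0.8 m/s and contact force between the fingers and fallen_bottle below 0.05 N).
It fails at once if a standing bottle is knocked over (angle between any of bottle_a, bottle_b's own z axis and vertical above 0.6 rad).
It fails at once if the loose white ball, the nylon core, the die cup, the caliper, the brush: one of them is moved more than 40 mm (distance of any of ball_center, core_center, die_cup, caliper, brush from where it was at the start of the episode above 0.04 m).
It also fails if it takes over 66 s, if anything falls off the work surface, if the arm or the gripper's body presses on something with over 40 N, if the wrist force passes 120 N, or if a joint passes its speed limit or range.

## Working session

There is one attempt and no reset: what is moved stays moved. The work goes in short steps, Python scripts to look and compute and a tool call to move; the robot and the scene stay as the last step left them, time stands still between calls to the robot, and variables do not carry over. Pictures are saved under pics/ and viewed, at most 10 in all, crops included, and the job is handed in when it is done.

Besides the shell and the picture viewer there is one more tool, called after "Emit:" as name(argument=value, ...) on one line, values as JSON. move_arm: Moves the arm, as the interface text tells. Shift numbers are shares of 0.02 m and turn numbers shares of 6 degrees, none past 1 either way. Its arguments: {"type":"object","properties":{"plan":{"type":"array"},"grip_force":{"type":"number"}},"required":["plan"]}

```bash
mkdir -p pics; ls; cat > h.py <<'E'
import numpy as np,cv2,json
from workcell import observe,grab_frame
from scipy.spatial.transform import Rotation as R
E
python3 - <<'E'
from h import *
print(observe())
for n in("scene","top"):
    f=grab_frame(n); c=f.pop("color"); print(n,f)
    cv2.imwrite(f"pics/{n}.png",c[:,:,::-1])
    cv2.imwrite(f"pics/{n}2.png",cv2.resize(c[:,:,::-1],(800,600),interpolation=cv2.INTER_CUBIC))
    np.savez(n+".npz",K=f["intrinsics"],p=f["position"],o=f["orientation"])
E
```

```text
pics
{'clock': 0.0, 'qpos': array([ 1.18579197,  0.52201479, -0.03633852,  1.59995026,  0.02115125,
        1.02108602, -0.11281622]), 'qd': array([ 1.00311023e-03, -5.58184783e-04,  5.68770662e-04,  4.02482358e-04,
       -7.82326666e-05, -1.80681960e-04, -1.92430596e-04]), 'joint_efforts': array([-7.07086165e-04, -9.27097392e+01,  1.97979346e+00, -3.69929516e+01,
        1.78649335e-02,  8.08637822e-03,  5.33605407e-05]), 'position': array([ 0.19341082, -0.59399845,  0.23074578]), 'tool_rot': array([-3.14051672e+00,  2.78427173e-05,  3.14761276e-01]), 'force': array([-0.30685944,  0.21317506, -0.421732  ]), 'moment': array([ 0.02033582, -0.03313093, -0.04609501]), 'finger_force': 0.0, 'grip_width': 0.08548827944881143}
scene {'intrinsics': array([[372.1391863 ,   0.        , 254.14566519],
       [  0.        , 372.1391863 , 190.1144223 ],
       [  0.        ,   0.        ,   1.        ]]), 'position': array([1.18827325, 0.04922019, 0.84540661]), 'orientation': array([-2.38698165, -0.01012376,  1.5930013 ])}
top {'intrinsics': array([[381.93332838,   0.        , 256.01102007],
       [  0.        , 381.93332838, 193.60623648],
       [  0.        ,   0.        ,   1.        ]]), 'position': array([0.38888832, 0.03210179, 1.28985429]), 'orientation': array([-3.0438935 ,  0.00561302, -1.59202141])}
```

View pics/scene2.png

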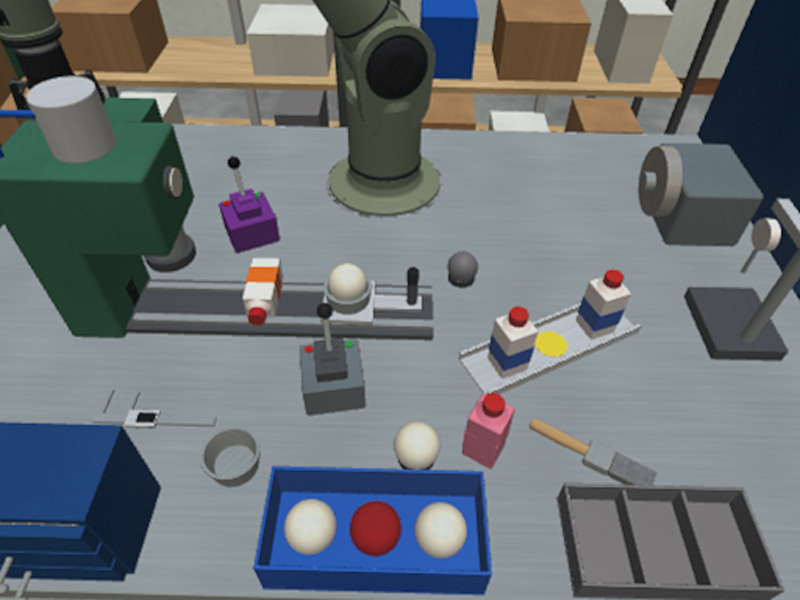

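View pics/top2.png

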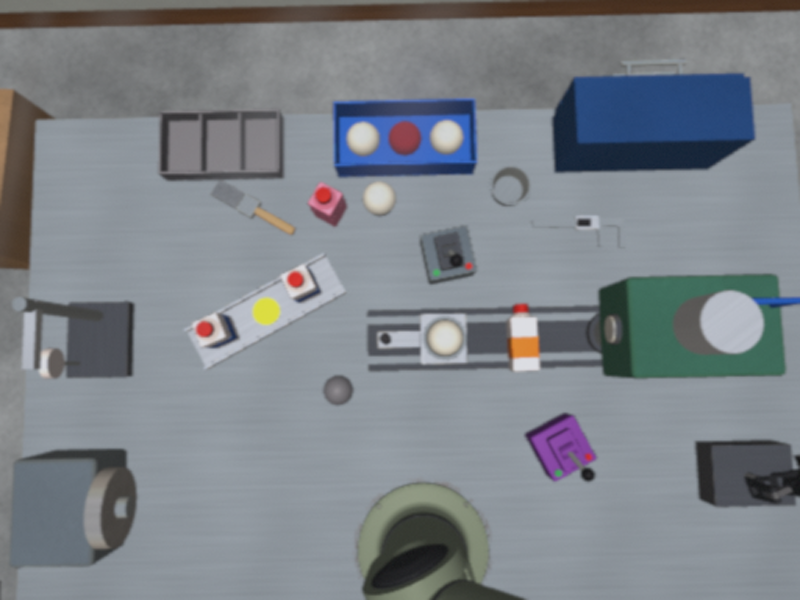

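The scene shows the empty spot (551,344) between two blue bottles. The fallen bottle is at (262,290), the handle top at (413,271) and the grey box's toggle tip at (324,311). In the top view these are spot (266,311), bottle (525,340), handle (385,339) and tip (456,260). The next step is to triangulate them and make enlarged crops.

```bash
cat >> h.py <<'E'
def cam(n):
    d=np.load(n+".npz"); return d["K"],d["p"],R.from_euler("xyz",d["o"]).as_matrix()
def ray(n,U,V,s=1.5625):
    K,p,M=cam(n); u,v=(U+.5)/s-.5,(V+.5)/s-.5
    d=M@np.linalg.solve(K,[u,v,1]); return p,d/np.linalg.norm(d)
def tri(a,b):
    p1,d1=ray("scene",*a);p2,d2=ray("top",*b)
    s=np.linalg.lstsq(np.c_[d1,-d2],p2-p1,rcond=None)[0]
    x,y=p1+s[0]*d1,p2+s[1]*d2; return (x+y)/2,np.linalg.norm(x-y)
def atz(n,a,z):
    p,d=ray(n,*a); return p+d*(z-p[2])/d[2]
E
python3 - <<'E'
from h import *
np.set_printoptions(precision=3,suppress=True)
P=dict(spot=((551,344),(266,311)),handle=((413,271),(385,339)),tip=((324,311),(456,260)),capA=((518,315),(296,280)),capB=((614,278),(205,329)),cball=((347,282),(445,338)))
for k,v in P.items(): print(k,*tri(*v))
for n,(x,y,w,h) in dict(scene=(145,155,140,105),top=(225,140,180,135)).items():
    c=cv2.imread(f"pics/{n}.png")[y:y+h,x:x+w]
    cv2.imwrite(f"pics/{n}_crop.png",cv2.resize(c,(800,600),interpolation=cv2.INTER_CUBIC))
c=cv2.imread("pics/top.png")[145:250,110:250]
cv2.imwrite("pics/top_lane.png",cv2.resize(c,(800,600),interpolation=cv2.INTER_CUBIC))
E
```

```text
spot [0.504 0.329 0.   ] 4.822257487724431e-05
handle [0.433 0.068 0.113] 0.00018112196911112557
tip [ 0.579 -0.073  0.163] 0.0009071039432262992
capA [0.552 0.24  0.133] 0.0008216402050790635
capB [0.46  0.418 0.132] 0.0017690554217817485
cball [ 0.434 -0.053  0.081] 0.0004035893126836808
```

View pics/top_crop.png

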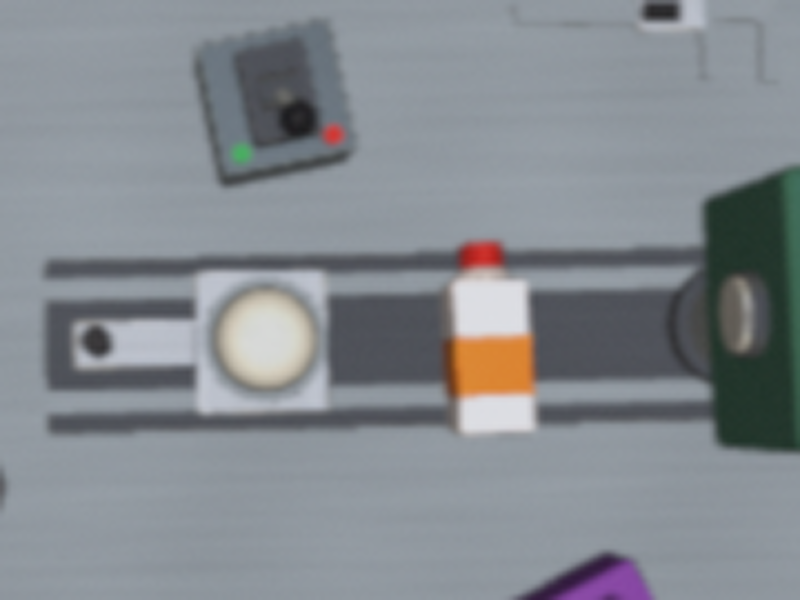

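View pics/scene_crop.png

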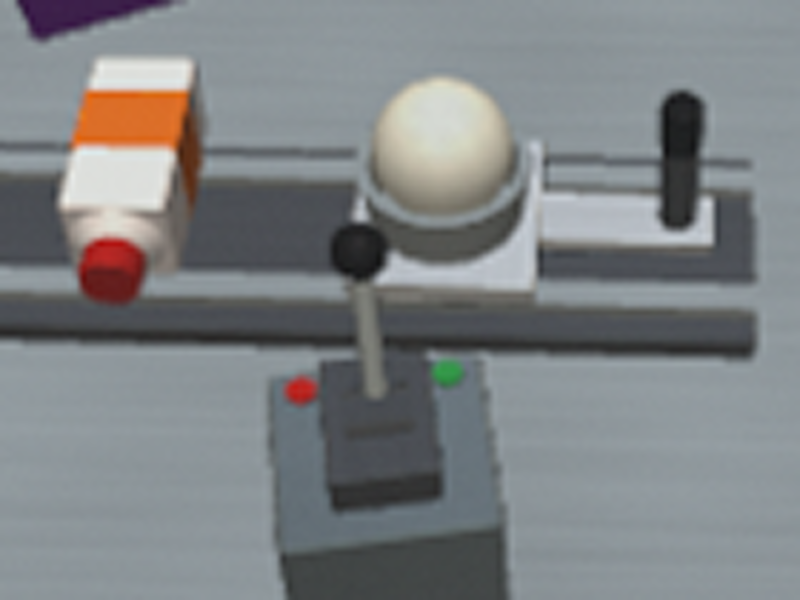

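View pics/top_lane.png

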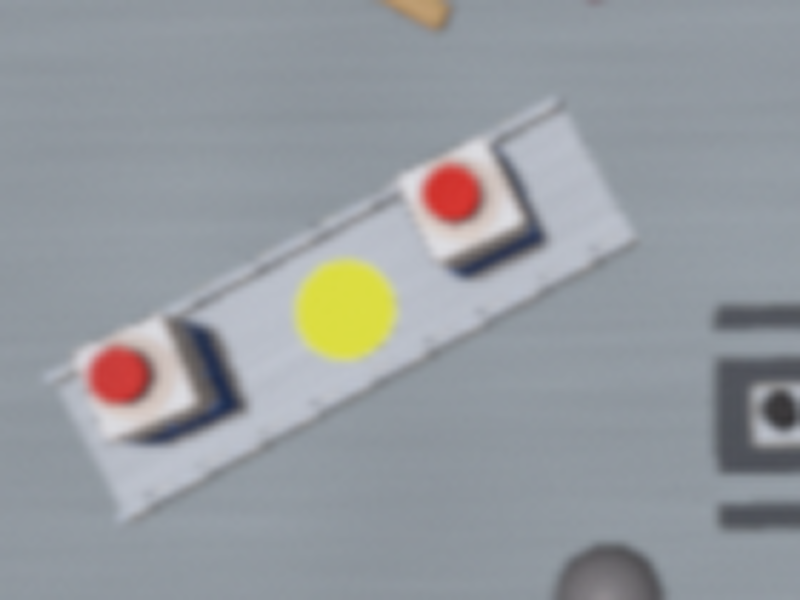

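The top crop shows the bottle's top face with corners at (447,290), (528,283), (457,434) and (535,431), and its cap end at (481,242). The handle top is at (97,341) and the toggle knob at (298,118). The box-top corners are at (197,48), (328,20), (355,152) and (222,184). In the lane crop the spot centre is (346,309), with bottle tops at (452,193) and (120,375). The scene crop shows the handle top at (682,98) and the knob at (358,250).

```bash
python3 - <<'E'
from h import *
np.set_printoptions(precision=3,suppress=True)
def cr(p,s,o): return tuple((np.array(p)+.5)/s-.5+np.array(o))
T=lambda *p:cr(p,800/180,(225,140)); S=lambda *p:cr(p,800/140,(145,155)); L=lambda *p:cr(p,800/140,(110,145))
def A(p,z,n="top"):
    K,c,M=cam(n); d=M@np.linalg.solve(K,[*p,1]); return c+d*(z-c[2])/d[2]
f=lambda p:tuple((np.array(p)+.5)*1.5625-.5)
print("tri handle",*tri(f(S(682,98)),f(T(97,338))))
print("tri tip",*tri(f(S(358,250)),f(T(298,118))))
# fallen: top corner (front-left, front right near cap) in both
for s,t in (((62,207),(447,290)) if 0 else ((160,212),(447,290))),((62,207),(528,283)),((97,58),(535,431)),((197,62),(457,434)):
    print("corner",*tri(f(S(*s)),f(T(*t))))
b=[A(T(*p),.078) for p in((447,290),(528,283),(457,434),(535,431))]
base=(b[2]+b[3])/2; fr=(b[0]+b[1])/2; d=fr-base
print("base",base,"front",fr,"len",np.linalg.norm(d),"yaw",np.degrees(np.arctan2(d[1],d[0])),"w",np.linalg.norm(b[0]-b[1]),"cap",A(T(481,243),.067))
r=A(T(47,262),.024)-A(T(705,250),.024);print("slide dir",r/np.linalg.norm(r))
print("rail outer",A(T(47,262),.024),A(T(47,432),.024))
print("head",A(T(706,200),.36),A(T(720,445),.36))
c=[A(T(*p),.07) for p in((197,48),(328,20),(355,152),(222,184))];print("box",*c,"ctr",np.mean(c,0)); d=c[0]-c[3]+c[1]-c[2];print("boxyaw",np.degrees(np.arctan2(d[1],d[0])))
print("tip at .14",A(T(298,118),.14),A(T(298,118),.15))
print("spot",A(L(346,309),.004),"capA",A(L(452,193),.142),"capB",A(L(120,375),.142))
d=A(L(120,520),.004)-A(L(635,240),.004);print("lane y dir",d,np.degrees(np.arctan2(d[1],d[0])))
d=A(L(200,427),.114)-A(L(78,360),.114)
print("A edge",[A(L(*p),.114) for p in((400,185),(487,140),(525,225),(435,265))])
print("B edge",[A(L(*p),.114) for p in((75,360),(165,318),(198,400),(112,440))])
E
```

```text
tri handle [0.436 0.067 0.122] 0.0003606936080075685
tri tip [ 0.579 -0.072  0.164] 0.0007867634596117637
corner [ 0.468 -0.188  0.065] 0.007111951513185851
corner [ 0.471 -0.241  0.07 ] 0.0025582571258055136
corner [ 0.366 -0.242  0.073] 7.088639309281143e-05
corner [ 0.365 -0.188  0.071] 0.002424792824792123
base [ 0.365 -0.213  0.078] front [ 0.469 -0.212  0.078] len 0.10375369900104577 yaw 0.9617192706814105 w 0.058131458344416936 cap [ 0.501 -0.21   0.067]
slide dir [0.003 1.    0.   ]
rail outer [0.498 0.106 0.024] [0.372 0.108 0.024]
head [ 0.495 -0.277  0.36 ] [ 0.361 -0.277  0.36 ]
box [ 0.648 -0.009  0.07 ] [ 0.667 -0.105  0.07 ] [ 0.569 -0.121  0.07 ] [ 0.548 -0.024  0.07 ] ctr [ 0.608 -0.065  0.07 ]
boxyaw 9.192326356485983
tip at .14 [ 0.583 -0.074  0.14 ] [ 0.582 -0.073  0.15 ]
spot [0.504 0.327 0.004] capA [0.552 0.239 0.142] capB [0.459 0.415 0.142]
lane y dir [-0.159  0.304  0.   ] 117.55258954168579
A edge [array([0.561, 0.273, 0.114]), array([0.585, 0.225, 0.114]), array([0.538, 0.205, 0.114]), array([0.517, 0.254, 0.114])]
B edge [array([0.47 , 0.449, 0.114]), array([0.492, 0.4  , 0.114]), array([0.447, 0.382, 0.114]), array([0.426, 0.428, 0.114])]
```

Emit:
move_arm(plan=[[[0, 0, -1, 0, 0, 0.3, 0.9], [0, 0, -1, 0, 0, 0.3, 0.9], [0, 0, -1, 0, 0, 0.3, 0.9], [0, 0, -1, 0, 0, 0.3, 0.9], [0, 0, -1, 0, 0, 0.3, 0.9], [0, 0, -1, 0, 0, 0.3, 0.9], [0, 0, -1, 0, 0, 0.3, 0.9], [0, 0, -1, 0, 0, 0.3, 0.9], [0, 0, -1, 0, 0, 0.3, 0.9], [0, 0, -1, 0, 0, 0.3, 0.9]]])

```text
clock: 1.1
position: [0.1934, -0.5941, 0.4318]
tool_rot: [-3.141, 0.0, -0.001]
force: [-0.0, 1.1, 0.9]
grip_width: 0.0814
finger_force: 0.0
```

```bash
python3 -c "
from h import *
o=observe();print({k:np.round(o[k],4).tolist() for k in('clock','qpos','position','tool_rot')})"
```

```text
{'clock': 1.1, 'qpos': [1.1297, 0.3963, 0.0486, 1.2941, -0.0189, 1.4523, -0.3947], 'position': [0.1934, -0.5941, 0.4318], 'tool_rot': [-3.141, 0.0002, -0.0007]}
```

Emit:
move_arm(plan=[[[0.5, -1, 0, 0, 0, 0, 0.9], [0.5, -1, 0, 0, 0, 0, 0.9], [0.5, -1, 0, 0, 0, 0, 0.9], [0.5, -1, 0, 0, 0, 0, 0.9], [0.5, -1, 0, 0, 0, 0, 0.9], [0.5, -1, 0, 0, 0, 0, 0.9], [0.5, -1, 0, 0, 0, 0, 0.9], [0.5, -1, 0, 0, 0, 0, 0.9], [0.5, -1, 0, 0, 0, 0, 0.9], [0.5, -1, 0, 0, 0, 0, 0.9]]])

```text
clock: 2.1
position: [0.2936, -0.3933, 0.4311]
tool_rot: [-3.141, 0.0, 0.001]
force: [0.2, -0.3, 0.2]
grip_width: 0.0811
finger_force: 0.0
```

```bash
python3 -c "
from h import *
o=observe();print({k:np.round(o[k],4).tolist() for k in('clock','qpos','position','tool_rot')})"
```

```text
{'clock': 2.1, 'qpos': [0.8659, 0.1447, -0.0665, 1.6302, 0.0098, 1.3675, -0.772], 'position': [0.2936, -0.3933, 0.4311], 'tool_rot': [-3.1413, 0.0003, 0.0006]}
```

Emit:
move_arm(plan=[[[1, -1, 0, 0, 0, 0, 0.9], [1, -1, 0, 0, 0, 0, 0.9], [1, -1, 0, 0, 0, 0, 0.9], [1, -1, 0, 0, 0, 0, 0.9], [1, -1, 0, 0, 0, 0, 0.9], [1, -1, 0, 0, 0, 0, 0.9], [1, -1, 0, 0, 0, 0, 0.9], [0, -1, 0, 0, 0, 0, 0.9], [0, -1, 0, 0, 0, 0, 0.9], [0, -0.2, 0, 0, 0, 0, 0.9]]])

```text
clock: 3.1
position: [0.4334, -0.2082, 0.4313]
tool_rot: [-3.141, 0.0, 0.003]
force: [0.6, -1.2, -0.0]
grip_width: 0.0811
finger_force: 0.0
```

```bash
python3 -c "
from h import *
o=observe();print({k:np.round(o[k],4).tolist() for k in('clock','qpos','position','tool_rot')})"
```

```text
{'clock': 3.1, 'qpos': [0.5481, 0.1342, -0.2554, 1.6441, 0.0341, 1.368, -1.2796], 'position': [0.4334, -0.2082, 0.4313], 'tool_rot': [-3.1411, 0.0001, 0.0032]}
```

```bash
cat > kin.py <<'E'
from h import *
from scipy.optimize import least_squares
import itertools
Rz=lambda a:R.from_euler("z",a).as_matrix(); Ry=lambda a:R.from_euler("y",a).as_matrix()
def fk(q,s,L,y0):
    sg=lambda i:s[i]*q[i]
    A=Rz(sg(0))@Ry(q[1]); p=np.array([0,0,L[0]])+A@[L[4],0,L[1]]
    A=A@Rz(sg(2))@Ry(q[3]); p=p+A@[L[5],0,L[2]]; w=p
    A=A@Rz(sg(4))@Ry(q[5]); p=p+A@[0,0,L[3]]
    return p,A@Rz(sg(6)+y0),w
D=[([1.1858,.5220,-.0363,1.5999,.0211,1.0211,-.1128],[.1934,-.5940,.2307],[-3.1405,0,.3148]),
([1.1297,.3963,.0486,1.2941,-.0189,1.4523,-.3947],[.1934,-.5941,.4318],[-3.141,.0002,-.0007]),
([.8659,.1447,-.0665,1.6302,.0098,1.3675,-.772],[.2936,-.3933,.4311],[-3.1413,.0003,.0006]),
([.5481,.1342,-.2554,1.6441,.0341,1.368,-1.2796],[.4334,-.2082,.4313],[-3.1411,.0001,.0032])]
def fit(D=D,off=0):
    best=None
    for c in itertools.product([1,-1],repeat=3):
        s=[-1,0,c[0],0,c[1],0,c[2]]
        def res(v):
            L=[*v[:4],v[5]*off,v[6]*off]; r=[]
            for q,p,e in D:
                P,M,_=fk(q,s,L,v[4]); r+=list(P-p)+list((R.from_matrix(M).inv()*R.from_euler("xyz",e)).as_rotvec()*.3)
            return np.array(r)
        for y in(-1.57,0,1.57,3.14):
            o=least_squares(res,[.36,.42,.4,.25,y,0,0])
            if best is None or o.cost<best[0]: best=(o.cost,s,o.x,np.abs(o.fun).max())
    v=best[2]; return best[1],[*v[:4],v[5]*off,v[6]*off],v[4],best[3]
E
python3 - <<'E'
from kin import *
np.set_printoptions(precision=4,suppress=True)
for off in(0,1): print(off,fit(off=off))
E
```

```text
0 ([-1, 0, -1, 0, -1, 0, -1], [np.float64(-123.24283041819201), np.float64(0.3431391605991467), np.float64(0.39792373939137615), np.float64(-123.4047688810305), np.float64(0.0), np.float64(0.0)], np.float64(1.5707921714077808), np.float64(0.05338541970960936))
1 ([-1, 0, -1, 0, -1, 0, -1], [np.float64(-111.22392249936632), np.float64(0.38973820755388605), np.float64(0.35462912166096566), np.float64(-111.40407778726691), np.float64(0.054699892485705094), np.float64(0.06054815625699855)], np.float64(1.5707921714075403), np.float64(0.050939435226615565))
```

Emit:
move_arm(plan=[[[0, 0, 0, 0, -1, 0, 0.9], [0, 0, 0, 0, -1, 0, 0.9], [0, 0, 0, 0, -1, 0, 0.9], [0, 0, 0, 0, -1, 0, 0.9], [0, 0, 0, 0, -1, 0, 0.9], [0.5, 0, 0.87, 0, 0, 0, 0.9], [0.5, 0, 0.87, 0, 0, 0, 0.9], [0.5, 0, 0.87, 0, 0, 0, 0.9], [0.5, 0, 0.87, 0, 0, 0, 0.9], [0.5, 0, 0.87, 0, 0, 0, 0.9]]])

```text
clock: 4.1
position: [0.4329, -0.2107, 0.3299]
tool_rot: [-3.141, 0.524, -0.0]
force: [0.8, 0.6, -0.9]
grip_width: 0.0811
finger_force: 0.0
```

```bash
python3 - <<'E'
s=open('kin.py').read()
a=s.index("def fk"); b=s.index("D=[(")
s=s[:a]+'''SG=[-1,0,-1,0,-1,0,-1]
def fk(q,v):
    g=lambda i:SG[i]*q[i]
    A=Rz(g(0)); p=A@[v[5],v[6],v[0]]; A=A@Ry(q[1]); p=p+A@[v[7],v[8],v[1]]; 
    A=A@Rz(g(2))@Ry(q[3]); p=p+A@[v[9],v[10],v[2]]; w=p
    A=A@Rz(g(4))@Ry(q[5]); p=p+A@[v[11],v[12],v[3]]
    return p,A@Rz(g(6)+v[4]),w
'''+s[b:s.index("def fit")]+'''
import os
if os.path.exists("D.json"): D+=[tuple(x) for x in json.load(open("D.json"))]
def log():
    o=observe(); d=json.load(open("D.json")) if os.path.exists("D.json") else []
    d.append([o[k].tolist() for k in("qpos","position","tool_rot")]); json.dump(d,open("D.json","w")); D.append(tuple(d[-1])); return o
V0=np.array([.36,.42,.4,.25,1.5708]+[0]*8)
def res(v,w=1e-2):
    r=[]
    for q,p,e in D:
        P,M,_=fk(q,v); r+=list(P-np.array(p))+list((R.from_matrix(M).inv()*R.from_euler("xyz",e)).as_rotvec()*.3)
    return np.array(r+list(w*(v-V0)))
def fit():
    o=least_squares(res,V0); return o.x,np.abs(o.fun[:-13]).max()
'''
open('kin.py','w').write(s)
E
python3 - <<'E'
from kin import *
np.set_printoptions(precision=4,suppress=True)
o=log();print(o["qpos"],o["position"],o["tool_rot"]);print(fit())
E
```

```text
[ 0.4133  0.4954 -0.252   1.503   0.1991  1.6792 -1.4432] [ 0.4329 -0.2107  0.3299] [-3.1415  0.524  -0.    ]
(array([ 0.3201,  0.5288,  0.4207,  0.3273,  1.5708,  0.    , -0.0112,
        0.0003, -0.0112, -0.0006, -0.0367,  0.0001, -0.0002]), np.float64(6.201210566686433e-05))
```

```bash
cat >> kin.py <<'E'
LO=np.array([-2.91,-.3,-1.5,.17,-1.26,.16,-2.52]);HI=np.array([2.91,2.13,1.42,2.43,4.41,1.93,2.52])
def tool(yaw,t): return Rz(yaw)@np.diag([1.,-1,-1])@Ry(t)
def ik(p,M,v,q0,reg=1e-3):
    f=lambda q:np.r_[fk(q,v)[0]-p,.3*(R.from_matrix(fk(q,v)[1]).inv()*R.from_matrix(M)).as_rotvec(),reg*(q-q0)]
    o=least_squares(f,np.clip(q0,LO+.02,HI-.02),bounds=(LO,HI)); return o.x,np.abs(o.fun[:6]).max(),fk(o.x,v)[2]
E
python3 - <<'E'
from kin import *
np.set_printoptions(precision=3,suppress=True)
v,_=fit(); q0=observe()["qpos"]
az=np.radians(27.5)
for t0 in(-10,-20,-30,-40,-45):
    M=tool(0.017,np.radians(t0)); g=np.array([.438,-.2125,.053]); p=g+.019*M[:,2]
    q,e,w=ik(p,M,v,q0); print(t0,"grasp",q,"err",round(e,4),"wrist",w)
    q1=q
    for yaw in(20,27.5,35):
        M=tool(np.radians(yaw),np.radians(t0+90)); g=np.array([.504,.327,.082]); p=g+.019*M[:,2]
        best=min((ik(p,M,v,s) for s in (q0,np.array([-.5,.3,0,1.5,0,.5,-1.6]),np.array([-.5,.3,0.8,1.8,1,.8,-1.6]),np.array([-.5,.3,-.8,1.8,-1,.8,-1.6]))),key=lambda a:a[1])
        print("   place",yaw,best[0],"err",round(best[1],4),"wrist",best[2])
E
```

```text
-10 grasp [ 0.478  0.695 -0.25   1.96   0.327  0.699 -1.554] err 0.0 wrist [ 0.492 -0.211  0.357]
   place 20 [-2.223  2.13   1.255  2.095 -1.26   0.16  -2.465] err 0.129 wrist [0.164 0.412 0.084]
   place 27.5 [ 0.524  2.13  -1.5    2.417  3.252  1.369 -2.52 ] err 0.0616 wrist [0.258 0.144 0.158]
   place 35 [ 0.63   2.13  -1.5    2.394  3.145  1.147 -2.52 ] err 0.0362 wrist [0.28  0.119 0.155]
-20 grasp [ 0.439  0.766 -0.245  1.835  0.318  0.927 -1.561] err 0.0 wrist [ 0.544 -0.211  0.343]
   place 20 [-2.126  1.89   1.245  2.083 -1.26   0.16  -2.195] err 0.1447 wrist [0.176 0.44  0.14 ]
   place 27.5 [ 0.538  2.13  -1.5    2.417  3.169  1.387 -2.52 ] err 0.0592 wrist [0.26  0.14  0.159]
   place 35 [ 0.612  2.13  -1.5    2.401  3.086  1.221 -2.52 ] err 0.0339 wrist [0.276 0.123 0.156]
-30 grasp [ 0.399  0.849 -0.229  1.711  0.308  1.14  -1.561] err 0.0 wrist [ 0.592 -0.21   0.32 ]
   place 20 [-1.828  1.205  1.124  2.084 -1.26   0.16  -1.462] err 0.1168 wrist [0.269 0.429 0.318]
   place 27.5 [-1.017  0.56   0.291  2.029  0.636  0.16  -2.52 ] err 0.1651 wrist [0.393 0.321 0.424]
 
[... 197 characters left out ...]
   place 20 [-1.359  0.714  0.626  2.038  0.312  0.16  -2.52 ] err 0.1047 wrist [0.358 0.369 0.391]
   place 27.5 [-0.796  0.557  0.075  2.034  0.732  0.16  -2.52 ] err 0.1255 wrist [0.41  0.294 0.413]
   place 35 [-0.118  0.63  -0.581  2.036  1.177  0.16  -2.52 ] err 0.1113 wrist [0.45  0.208 0.398]
-45 grasp [ 0.343  0.988 -0.198  1.528  0.296  1.438 -1.552] err 0.0 wrist [ 0.656 -0.209  0.271]
   place 20 [-1.202  0.657  0.475  2.041  0.411  0.16  -2.52 ] err 0.093 wrist [0.377 0.346 0.395]
   place 27.5 [-0.761  0.567  0.04   2.038  0.741  0.16  -2.52 ] err 0.1047 wrist [0.412 0.29  0.406]
   place 35 [-0.269  0.604 -0.44   2.04   1.082  0.16  -2.52 ] err 0.0961 wrist [0.44  0.23  0.397]
```

```bash
python3 - <<'E'
from kin import *
np.set_printoptions(precision=3,suppress=True)
v,_=fit(); q0=observe()["qpos"]
for t0 in(-40,-45,-50):
    M=tool(0.017,np.radians(t0)); g=np.array([.443,-.2125,.053]); p=g+.019*M[:,2]
    q,e,w=ik(p,M,v,q0); print(t0,"grasp",q,"err",round(e,4),"tcp",p,"wrist",w)
    for yaw in(195,207.5,215):
        M=tool(np.radians(yaw),np.radians(t0+90)); g=np.array([.504,.327,.086]); p=g+.019*M[:,2]
        s=q.copy(); s[0]-=1; s[6]+=3.1
        b=ik(p,M,v,s); print("   place",yaw,b[0],"err",round(b[1],4),"tcp",p,"wrist",b[2])
o=observe();print(o["position"],o["tool_rot"])
f=grab_frame("wrist"); print(f["tool_from_camera"],f["intrinsics"]); cv2.imwrite("pics/w1.png",cv2.resize(f["color"][:,:,::-1],(800,600)))
E
```

```text
-40 grasp [ 0.358  0.946 -0.209  1.574  0.298  1.35  -1.554] err 0.0 tcp [ 0.431 -0.213  0.038] wrist [ 0.641 -0.209  0.289]
   place 195 [-0.474  1.165 -0.195  1.027 -0.104  1.786  1.224] err 0.0 tcp [0.49  0.323 0.074] wrist [0.732 0.388 0.284]
   place 207.5 [-0.54   1.178 -0.187  0.994  0.011  1.838  1.357] err 0.0 tcp [0.491 0.32  0.074] wrist [0.713 0.436 0.284]
   place 215 [-0.58   1.179 -0.181  0.991  0.081  1.852  1.44 ] err 0.0 tcp [0.492 0.319 0.074] wrist [0.697 0.463 0.284]
-45 grasp [ 0.34   0.993 -0.197  1.513  0.294  1.447 -1.55 ] err 0.0 tcp [ 0.43  -0.213  0.04 ] wrist [ 0.661 -0.209  0.271]
   place 195 [-0.482  1.108 -0.181  1.104 -0.094  1.681  1.233] err 0.0 tcp [0.491 0.324 0.073] wrist [0.715 0.384 0.304]
   place 207.5 [-0.54   1.121 -0.182  1.075  0.018  1.728  1.36 ] err 0.0 tcp [0.492 0.321 0.073] wrist [0.697 0.428 0.304]
   place 215 [-0.575  1.122 -0.182  1.072  0.086  1.742  1.439] err 0.0 tcp [0.493 0.319 0.073] wrist [0.683 0.452 0.304]
-50 grasp [ 0.324  1.042 -0.185  1.454  0.291  1.542 -1.545] err 0.0 tcp [ 0.428 -0.213  0.041] wrist [ 0.679 -0.208  0.251]
   place 195 [-0.491  1.053 -0.167  1.182 -0.085  1.574  1.238] err 0.0 tcp [0.492 0.324 0.071] wrist [0.695 0.378 0.322]
   place 207.5 [-0.541  1.064 -0.177  1.156  0.025  1.618  1.361] err 0.0 tcp [0.493 0.321 0.071] wrist [0.68  0.419 0.322]
   place 215 [-0.57   1.066 -0.182  1.153  0.091  1.63   1.436] err 0.0 tcp [0.494 0.32  0.071] wrist [0.666 0.441 0.322]
[ 0.433 -0.211  0.33 ] [-3.141  0.524 -0.   ]
[[-0.001 -0.946 -0.324  0.083]
 [ 1.    -0.001  0.001 -0.   ]
 [-0.001 -0.324  0.946 -0.143]
 [ 0.     0.     0.     1.   ]] [[269.447   0.    250.626]
 [  0.    269.447 195.201]
 [  0.      0.      1.   ]]
```

View pics/w1.png

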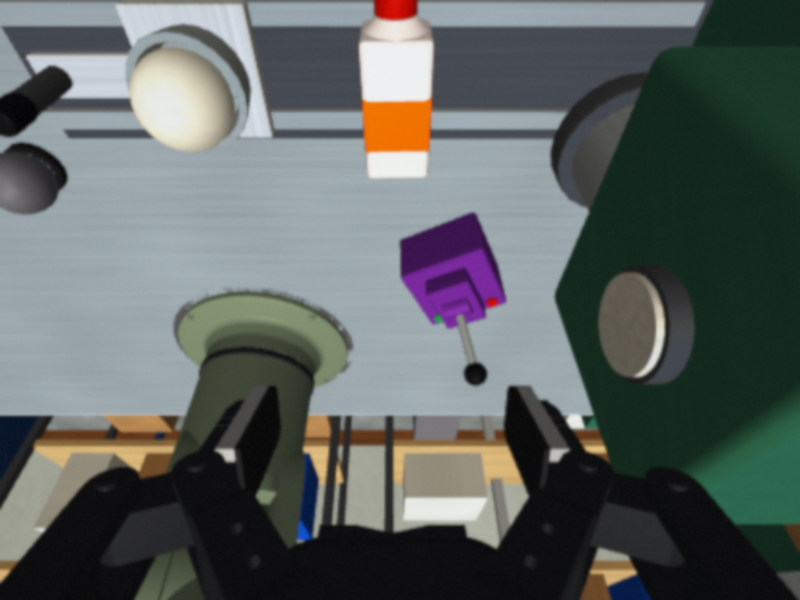

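The wrist view shows the bottle between the fingers' columns, centred near (397,125), clear of the press head. The plan is to grasp with the tool tilted 45°. A half turn about the tool axis then stands the bottle upright.

Emit:
move_arm(plan=[[[1, 0, 0.4, 0, -0.833, 0, 0.9], [1, 0, 0.4, 0, -0.833, 0, 0.9], [1, 0, 0.4, 0, -0.833, 0, 0.9], [1, 0, 0.4, 0, 0, 0, 0.9], [1, 0, 0.4, 0, 0, 0, 0.9], [1, 0, 0.4, 0, 0, 0, 0.9], [1, 0, 0.4, 0, 0, 0, 0.9], [1, 0, 0.4, 0, 0, 0, 0.9], [0.8, 0, 0.4, 0, 0, 0, 0.9], [0, 0, 0, 0, 0, 0, 0.9]]])

```text
clock: 5.15
position: [0.516, -0.2101, 0.159]
tool_rot: [-3.14, 0.788, 0.002]
force: [0.1, -0.3, 0.3]
grip_width: 0.081
finger_force: 0.0
```

```bash
cat >> h.py <<'E'
def delta(target,M=None):
    o=observe(); Rm=R.from_euler("xyz",o["tool_rot"]).as_matrix()
    return np.round(Rm.T@(np.array(target)-o["position"])/.02,2)
def wray(o,f,U,V,z):
    T=f["tool_from_camera"]; Rm=R.from_euler("xyz",o["tool_rot"]).as_matrix()
    u,v=(U+.5)/1.5625-.5,(V+.5)/1.5625-.5
    d=Rm@T[:3,:3]@np.linalg.solve(f["intrinsics"],[u,v,1]); c=o["position"]+Rm@T[:3,3]
    return c+d*(z-c[2])/d[2]
E
python3 - <<'E'
from kin import *
np.set_printoptions(precision=3,suppress=True)
o=log();print(o["position"],o["tool_rot"],o["qpos"])
d=D[4]; w=dict(position=np.array([.4329,-.2107,.3299]),tool_rot=np.array([-3.1415,.524,0]))
f=grab_frame("wrist")
for p in((367,152),(430,152),(361,36),(433,36)): print(wray(w,f,*p,.078))
print("delta grasp",delta([.4376,-.2125,.0396]))
cv2.imwrite("pics/w2.png",cv2.resize(f["color"][:,:,::-1],(800,600)))
E
```

```text
[ 0.516 -0.21   0.159] [-3.14   0.788  0.002] [ 0.304  0.95  -0.209  1.224  0.253  1.774 -1.511]
[ 0.392 -0.19   0.078]
[ 0.392 -0.243  0.078]
[ 0.479 -0.19   0.078]
[ 0.479 -0.24   0.078]
delta grasp [1.51 0.12 7.05]
```

View pics/w2.png

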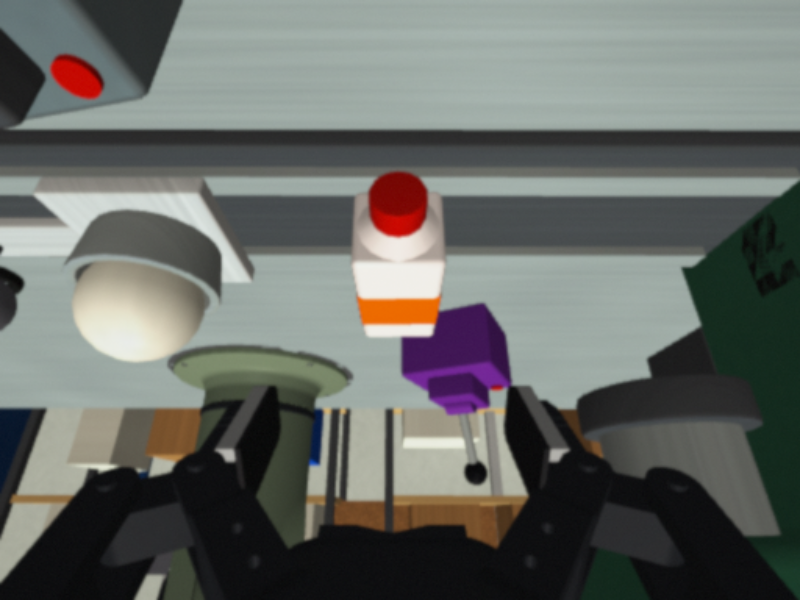

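```bash
python3 - <<'E'
from kin import *
np.set_printoptions(precision=4,suppress=True)
o=observe(); f=grab_frame("wrist")
for p in((354,264),(445,264),(364,335),(435,335)): print(wray(o,f,*p,.078))
print("cap",wray(o,f,398,205,.051))
print("delta grasp",delta([.440,-.2135,.0396]))
E
```

```text
[ 0.4739 -0.1891  0.078 ]
[ 0.4739 -0.2401  0.078 ]
[ 0.3677 -0.1884  0.078 ]
[ 0.3676 -0.2443  0.078 ]
cap [ 0.4917 -0.2137  0.051 ]
delta grasp [1.61 0.16 7.  ]
```

Emit:
move_arm(plan=[[[0.8, 0.1, 0, 0, 0, 0, 0.9], [0.8, 0.1, 0, 0, 0, 0, 0.9], [0, 0, 1, 0, 0, 0, 0.9], [0, 0, 1, 0, 0, 0, 0.9], [0, 0, 1, 0, 0, 0, 0.9], [0, 0, 1, 0, 0, 0, 0.9], [0, 0, 1, 0, 0, 0, 0.9], [0, 0, 1, 0, 0, 0, 0.9], [0, 0, 1, 0, 0, 0, 0.9], [0, 0, 0, 0, 0, 0, 0.9]]])

```text
clock: 6.25
position: [0.4385, -0.2146, 0.0397]
tool_rot: [3.141, 0.787, -0.0]
force: [0.5, 0.2, 0.6]
grip_width: 0.081
finger_force: 0.0
```

Emit:
move_arm(grip_force=50, plan=[[[0, 0, 0, 0, 0, 0, -1], [0, 0, 0, 0, 0, 0, -1], [0, 0, 0, 0, 0, 0, -1], [0, 0, 0, 0, 0, 0, -1], [0, 0, 0, 0, 0, 0, -1], [0, 0, 0, 0, 0, 0, -1], [0, 0, 0, 0, 0, 0, -1], [0, 0, 0, 0, 0, 0, -1], [0, 0, 0, 0, 0, 0, -1], [0, 0, 0, 0, 0, 0, -1]]])

```text
clock: 7.25
position: [0.4414, -0.2143, 0.0406]
tool_rot: [3.141, 0.783, 0.0]
force: [2.8, 0.2, 6.7]
grip_width: 0.0536
finger_force: 52.1
```

Emit:
move_arm(plan=[[[-0.4, 0, -0.4, 0, 0, 0, -1], [-0.8, 0, -0.8, 0, 0, 0, -1], [-0.9, 0, -0.9, 0, 0, 0, -1], [-0.9, 0, -0.9, 0, 0, 0, -1], [-0.9, -0.5, -0.9, 0, 0, 0, -1], [-0.9, -1, -0.9, 0, 0, 0, -1], [-0.9, -1, -0.9, 0, 0, 0, -1], [-0.9, -1, -0.9, 0, 0, 0, -1], [-0.9, -1, -0.9, 0, 0, 0, -1], [-0.9, -1, -0.9, 0, 0, 0, -1]]])

```text
clock: 8.25
position: [0.4401, -0.1032, 0.279]
tool_rot: [-3.141, 0.784, 0.001]
force: [0.5, -0.1, -2.7]
grip_width: 0.0536
finger_force: 53.2
```

```bash
python3 - <<'E'
from kin import *
np.set_printoptions(precision=2,suppress=True)
o=log();v,e=fit();print(e,o["position"],o["tool_rot"],o["qpos"])
q=o["qpos"];p=o["position"].copy();M=R.from_euler("xyz",o["tool_rot"]).as_matrix()
# planned 30 rows
for k in range(30):
    th=np.radians(6*k+3); p=p+M@np.array([np.sin(th),-np.cos(th),0])*.9*.0155 if 0 else p+M@(np.array([np.sin(th-.05),-np.cos(th-.05),0])*.016)
    M=M@Rz(-np.radians(6)); q2,er,w=ik(p,M,v,q); 
    if k%5==4: print(k,q2,round(er,4),p,"maxdq",np.abs(q2-q).max())
    q=q2
E
```

```text
4.015645343385943e-05 [ 0.44 -0.1   0.28] [-3.14  0.78  0.  ] [ 0.23  0.67 -0.27  1.48  0.13  1.81 -1.64]
4 [ 0.22  0.68 -0.45  1.49  0.1   1.8  -1.31] 0.0 [ 0.44 -0.02  0.28] maxdq 0.06603496104987183
9 [ 0.21  0.72 -0.63  1.48  0.09  1.79 -0.98] 0.0 [0.44 0.06 0.28] maxdq 0.06495097159064134
14 [ 0.18  0.78 -0.8   1.44  0.09  1.79 -0.66] 0.0 [0.44 0.14 0.28] maxdq 0.06439486534655336
19 [ 0.12  0.88 -0.97  1.37  0.13  1.79 -0.34] 0.0 [0.44 0.22 0.28] maxdq 0.06559658159924464
24 [ 0.04  0.98 -1.13  1.27  0.2   1.81  0.  ] 0.0 [0.44 0.3  0.28] maxdq 0.06966840487856077
29 [-0.07  1.09 -1.26  1.14  0.29  1.85  0.37] 0.0 [0.44 0.38 0.28] maxdq 0.07702870459870514
```

Emit:
move_arm(plan=[[[0, -0.7, 0, 0, 0, -1, -1], [0.07, -0.7, 0, 0, 0, -1, -1], [0.15, -0.68, 0, 0, 0, -1, -1], [0.22, -0.67, 0, 0, 0, -1, -1], [0.28, -0.64, 0, 0, 0, -1, -1], [0.35, -0.61, 0, 0, 0, -1, -1], [0.41, -0.57, 0, 0, 0, -1, -1], [0.47, -0.52, 0, 0, 0, -1, -1], [0.52, -0.47, 0, 0, 0, -1, -1], [0.57, -0.41, 0, 0, 0, -1, -1]]])

```text
clock: 9.25
position: [0.44, 0.0366, 0.278]
tool_rot: [-2.428, 0.358, 1.187]
force: [-1.0, 0.0, -4.4]
grip_width: 0.0534
finger_force: 53.3
```

Emit:
move_arm(plan=[[[0.61, -0.35, 0, 0, 0, -1, -1], [0.64, -0.28, 0, 0, 0, -1, -1], [0.67, -0.22, 0, 0, 0, -1, -1], [0.68, -0.15, 0, 0, 0, -1, -1], [0.7, -0.07, 0, 0, 0, -1, -1], [0.7, 0, 0, 0, 0, -1, -1], [0.7, 0.07, 0, 0, 0, -1, -1], [0.68, 0.15, 0, 0, 0, -1, -1], [0.67, 0.22, 0, 0, 0, -1, -1], [0.64, 0.28, 0, 0, 0, -1, -1]]])

```text
clock: 10.25
position: [0.4401, 0.1767, 0.2778]
tool_rot: [-2.43, -0.363, 1.963]
force: [1.0, -0.4, -4.7]
grip_width: 0.0536
finger_force: 53.3
```

Emit:
move_arm(plan=[[[0.61, 0.35, 0, 0, 0, -1, -1], [0.57, 0.41, 0, 0, 0, -1, -1], [0.52, 0.47, 0, 0, 0, -1, -1], [0.47, 0.52, 0, 0, 0, -1, -1], [0.41, 0.57, 0, 0, 0, -1, -1], [0.35, 0.61, 0, 0, 0, -1, -1], [0.28, 0.64, 0, 0, 0, -1, -1], [0.22, 0.67, 0, 0, 0, -1, -1], [0.15, 0.68, 0, 0, 0, -1, -1], [0.07, 0.7, 0, 0, 0, -1, -1]]])

```text
clock: 11.25
position: [0.4401, 0.3168, 0.2776]
tool_rot: [3.139, -0.784, -3.136]
force: [-0.0, 0.5, -3.5]
grip_width: 0.0536
finger_force: 53.3
```

```bash
python3 - <<'E'
from kin import *
np.set_printoptions(precision=3,suppress=True)
o=log();print(o["clock"],o["position"],o["tool_rot"],o["qpos"],o["grip_width"])
M=R.from_euler("xyz",o["tool_rot"]).as_matrix()
b0=R.from_euler("xyz",[3.141,.783,0]).as_matrix().T@np.array([1,0,0])
print("bottle axis now",M@b0)
f=grab_frame("wrist"); cv2.imwrite("pics/w3.png",cv2.resize(f["color"][:,:,::-1],(800,600)))
E
```

```text
11.25 [0.44  0.317 0.278] [ 3.139 -0.784 -3.136] [ 0.047  1.064 -1.273  1.242  0.289  1.838  0.415] 0.05359970099510856
bottle axis now [-0.004 -0.002  1.   ]
```

View pics/w3.png

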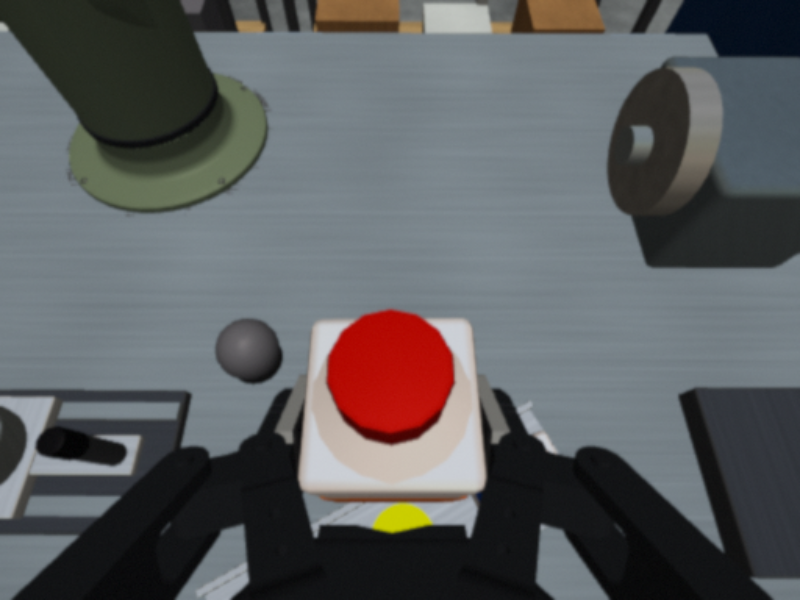

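The wrist view shows the bottle upright in the fingers, cap at (390,375), with the spot ahead at (402,520).

```bash
python3 - <<'E'
from kin import *
np.set_printoptions(precision=3,suppress=True)
o=observe();v,e=fit();q=o["qpos"]
M0=R.from_euler("xyz",[3.141,.783,0]).as_matrix(); bt=M0.T@(np.array([.366,-.215,.051])-[.4414,-.2143,.0406]); print("base in tool",bt)
M=R.from_euler("xyz",o["tool_rot"]).as_matrix(); print("base now",o["position"]+M@bt)
Mt=M@R.from_rotvec(np.radians(6)*5*np.array([.65,0,-.65])).as_matrix()
for b in([.5045,.327,.17],[.5045,.327,.004]):
    t=np.array(b)-Mt@bt; p0=fk(q,v)[0]; Mq=fk(q,v)[1]
    for k in range(1,21):
        s=k/20; Mi=Mq@R.from_rotvec(s*(R.from_matrix(Mq.T@Mt)).as_rotvec()).as_matrix(); q,er,w=ik(p0+s*(t-p0),Mi,v,q)
    print("tcp",t,q,round(er,4),"wrist",w)
print("world axes shift rows, in final tool axes:", Mt.T@(np.array([.5045,.327,.15])-Mt@bt-o["position"])/.02)
E
```

```text
base in tool [-0.061  0.001  0.046]
base now [0.45  0.32  0.202]
tcp [0.495 0.321 0.245] [-0.643  0.92   0.046  1.047 -0.126  1.93   1.467] 0.0063 wrist [0.692 0.424 0.48 ]
tcp [0.495 0.321 0.079] [-0.637  1.113  0.034  1.076 -0.12   1.731  1.485] 0.0 wrist [0.699 0.429 0.312]
world axes shift rows, in final tool axes: [-3.619 -1.252  0.072]
```

```bash
cat >> kin.py <<'E'
def sim(rows,q,v):
    p,M,_=fk(q,v); out=[]
    for r in rows:
        r=np.array(r,float); p=p+M@(r[:3]*.02); M=M@R.from_rotvec(r[3:6]*np.radians(6)).as_matrix()
        q,e,w=ik(p,M,v,q,3e-4); out.append((q,e))
    print("q6max",max(o[0][5] for o in out),"q3",min(o[0][2] for o in out),"err",max(o[1] for o in out),"end",q,p); return q,p,M
E
python3 - <<'E'
from kin import *
np.set_printoptions(precision=3,suppress=True)
o=observe();v,e=fit();q0=o["qpos"]; bt=np.array([-.061,.001,.046])
for n,w in((5,.65),(5,.5),(5,.3)):
  for d in(4,6,7):
    print(d,w); q,p,M=sim([[-.7,0,.7,0,0,0]]*d+[[0,0,0,w,0,-w]]*5,q0,v); print("base",p+M@bt,"to spot",M.T@(np.array([.5045,.327,(p+M@bt)[2]])-p-M@bt)/.02)
E
```

```text
4 0.65
q6max 1.9284336014166903 q3 -1.2666900187049153 err 3.4391528135754474e-07 end [-0.206  1.072 -0.993  1.198  0.389  1.916  0.896] [0.439 0.319 0.198]
base [0.448 0.326 0.123] to spot [-1.771 -1.277 -1.767]
6 0.65
q6max 1.9291411871229172 q3 -1.2666900187049153 err 1.0357507577024657e-07 end [-0.153  1.193 -1.157  1.211  0.527  1.929  0.8  ] [0.439 0.32  0.159]
base [0.448 0.326 0.083] to spot [-1.764 -1.29  -1.761]
7 0.65
q6max 1.9268155098256683 q3 -1.2666900187049153 err 2.8921523231861812e-08 end [-0.143  1.237 -1.195  1.216  0.574  1.927  0.779] [0.439 0.32  0.139]
base [0.448 0.326 0.063] to spot [-1.761 -1.297 -1.758]
4 0.5
q6max 1.929093121696266 q3 -1.2666900187049153 err 1.1042967381150282e-07 end [-0.113  1.147 -1.179  1.207  0.452  1.929  0.716] [0.439 0.319 0.198]
base [0.449 0.325 0.123] to spot [-1.854 -0.933 -1.85 ]
6 0.5
q6max 1.904649482554058 q3 -1.2666900187049153 err 2.3762705028684838e-08 end [-0.1    1.217 -1.216  1.222  0.521  1.905  0.695] [0.439 0.32  0.159]
base [0.449 0.325 0.083] to spot [-1.849 -0.948 -1.845]
7 0.5
q6max 1.8824700065729247 q3 -1.2666900187049153 err 2.243402064117106e-08 end [-0.103  1.238 -1.202  1.228  0.536  1.882  0.703] [0.439 0.32  0.139]
base [0.449 0.325 0.063] to spot [-1.846 -0.955 -1.842]
4 0.3
q6max 1.8353648472750275 q3 -1.2666900187049153 err 6.327442193688351e-08 end [-0.078  1.108 -1.111  1.236  0.354  1.835  0.664] [0.439 0.319 0.198]
base [0.45  0.323 0.123] to spot [-1.922 -0.459 -1.917]
6 0.3
q6max 1.8134181475445301 q3 -1.2666900187049153 err 4.295256424233929e-08 end [-0.059  1.186 -1.167  1.251  0.436  1.813  0.631] [0.439 0.32  0.159]
base [0.45  0.324 0.083] to spot [-1.918 -0.474 -1.914]
7 0.3
q6max 1.8124721854570998 q3 -1.2666900187049153 err 1.539980235519545e-08 end [-0.049  1.231 -1.202  1.255  0.484  1.809  0.61 ] [0.439 0.32  0.139]
base [0.45  0.324 0.063] to spot [-1.916 -0.482 -1.912]
```

Emit:
move_arm(plan=[[[-0.7, 0, 0.7, 0, 0, 0, -1], [-0.7, 0, 0.7, 0, 0, 0, -1], [-0.7, 0, 0.7, 0, 0, 0, -1], [-0.7, 0, 0.7, 0.3, 0, -0.3, -1], [-0.7, 0, 0.7, 0.4, 0, -0.4, -1], [-0.7, 0, 0.7, 0.4, 0, -0.4, -1], [0, 0, 0, 0.4, 0, -0.4, -1], [0, 0, 0, 0.4, 0, -0.4, -1], [0, 0, 0, 0.4, 0, -0.4, -1], [0, 0, 0, 0.2, 0, -0.2, -1]]])

```text
clock: 12.3
position: [0.4394, 0.3164, 0.1569]
tool_rot: [-3.141, -0.787, -2.769]
force: [-1.3, -0.3, -4.0]
grip_width: 0.0533
finger_force: 53.5
```

```bash
cat > st.py <<'E'
from kin import *
np.set_printoptions(precision=3,suppress=True)
M0=R.from_euler("xyz",[3.141,.783,0]).as_matrix(); bt=M0.T@(np.array([.366,-.215,.051])-[.4414,-.2143,.0406]); ax=M0.T@[1,0,0]
def st(z=None):
    o=observe();M=R.from_euler("xyz",o["tool_rot"]).as_matrix();b=o["position"]+M@bt
    print(o["clock"],o["position"],o["tool_rot"],o["qpos"],"base",b,"axis",M@ax)
    print("to spot",M.T@(np.array([.5045,.327,b[2]])-b)/.02,"down",M.T@[0,0,-1],"axisfix",M.T@np.cross(M@ax,[0,0,1])/np.radians(6)); return o,M,b
E
python3 - <<'E'
from st import *
st()
f=grab_frame("scene");cv2.imwrite("pics/s4.png",cv2.resize(f["color"][120:300,230:470,::-1],(800,600)))
E
```

```text
12.3 [0.439 0.316 0.157] [-3.141 -0.787 -2.769] [-0.104  1.204 -1.182  1.226  0.5    1.893  0.706] base [0.449 0.321 0.081] axis [-0.002  0.001  1.   ]
to spot [-1.906 -0.722 -1.91 ] down [-0.708  0.001  0.706] axisfix [-0.008  0.012 -0.008]
```

View pics/s4.png

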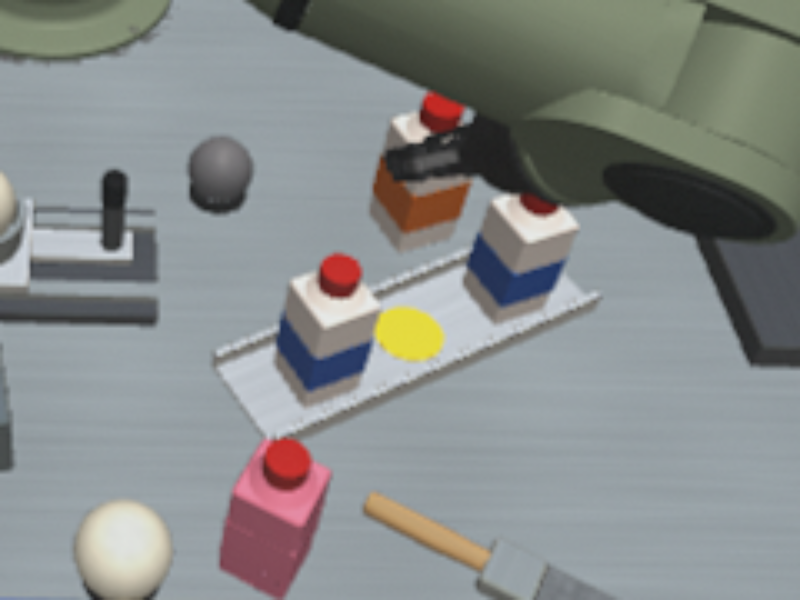

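The scene crop shows the upright orange bottle at (425,180), in front of the gap with the spot at (410,335) and clear of both neighbours.

Emit:
move_arm(plan=[[[-0.38, -0.14, -0.38, 0, 0, 0, -1], [-0.38, -0.14, -0.38, 0, 0, 0, -1], [-0.38, -0.14, -0.38, 0, 0, 0, -1], [-0.38, -0.15, -0.38, 0, 0, 0, -1], [-0.38, -0.15, -0.38, 0, 0, 0, -1], [-0.35, 0, 0.35, 0, 0, 0, -1], [-0.5, 0, 0.5, 0, 0, 0, -1], [-0.5, 0, 0.5, 0, 0, 0, -1], [-0.4, 0, 0.4, 0, 0, 0, -1], [0, 0, 0, 0, 0, 0, -1]]])

```text
clock: 13.35
position: [0.4943, 0.322, 0.1064]
tool_rot: [-3.141, -0.788, -2.771]
force: [0.1, -0.6, -3.7]
grip_width: 0.0536
finger_force: 53.7
```

```bash
python3 - <<'E'
from st import *
o,M,b=st()
n="scene"; K,c,Mc=cam(n)
x=K@Mc.T@(b-c); u=x[:2]/x[2]; print("base proj in crop",(u-np.array([260,140]))*5, "spot proj", [ ((lambda y:(y[:2]/y[2]-np.array([260,140]))*5)(K@Mc.T@(np.array([.5045,.327,.004])-c)))])
f=grab_frame("scene");cv2.imwrite("pics/s5.png",cv2.resize(f["color"][140:260,260:420,::-1],(800,600)))
E
```

```text
13.35 [0.494 0.322 0.106] [-3.141 -0.788 -2.771] [-0.228  1.208 -0.878  1.049  0.409  1.867  0.938] base [0.504 0.326 0.031] axis [0.    0.001 1.   ]
to spot [-0.034  0.013 -0.034] down [-0.709  0.     0.705] axisfix [-0.004 -0.006 -0.004]
base proj in crop [469.324 365.995] spot proj [array([461.018, 396.836])]
```

View pics/s5.png

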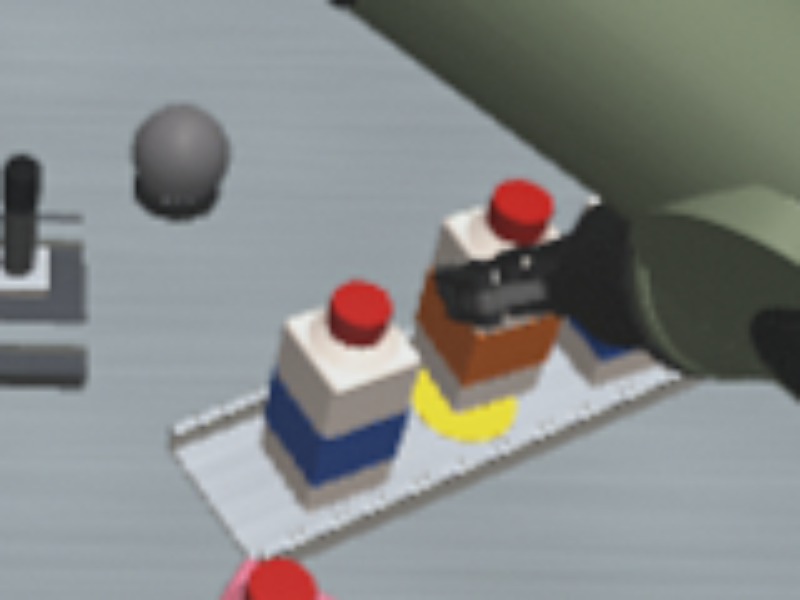

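The crop shows the bottle hovering upright over the spot, with yellow visible in front of it at (465,410). Position matches the prediction, so I lower it gently.

Emit:
move_arm(plan=[[[-0.35, 0, 0.35, 0, 0, 0, -1], [-0.25, 0, 0.25, 0, 0, 0, -1], [-0.06, 0, 0.06, 0, 0, 0, -1], [-0.06, 0, 0.06, 0, 0, 0, -1], [-0.05, 0, 0.05, 0, 0, 0, -1], [-0.05, 0, 0.05, 0, 0, 0, -1], [0, 0, 0, 0, 0, 0, -1], [0, 0, 0, 0, 0, 0, -1], [0, 0, 0, 0, 0, 0, -1], [0, 0, 0, 0, 0, 0, -1]]])

```text
clock: 14.4
position: [0.4951, 0.3227, 0.0856]
tool_rot: [-3.142, -0.785, -2.771]
force: [-0.1, -0.4, -2.0]
grip_width: 0.0535
finger_force: 53.7
```

Emit:
move_arm(plan=[[[-0.07, 0, 0.07, 0, 0, 0, -1], [0, 0, 0, 0, 0, 0, -1], [0, 0, 0, 0, 0, 0, -1], [-0.06, 0, 0.06, 0, 0, 0, -1], [0, 0, 0, 0, 0, 0, -1], [0, 0, 0, 0, 0, 0, -1], [0, 0, 0, 0, 0, 0, -1], [0, 0, 0, 0, 0, 0, -1], [0, 0, 0, 0, 0, 0, -1], [0, 0, 0, 0, 0, 0, -1]]])

```text
clock: 15.4
position: [0.4951, 0.3227, 0.0819]
tool_rot: [-3.142, -0.785, -2.771]
force: [-0.4, -0.2, -3.8]
grip_width: 0.0537
finger_force: 53.7
```

Emit:
move_arm(plan=[[[-0.06, 0, 0.06, 0, 0, 0, -1], [0, 0, 0, 0, 0, 0, -1], [0, 0, 0, 0, 0, 0, -1], [-0.05, 0, 0.05, 0, 0, 0, -1], [0, 0, 0, 0, 0, 0, -1], [0, 0, 0, 0, 0, 0, -1], [0, 0, 0, 0, 0, 0, -1], [0, 0, 0, 0, 0, 0, -1], [0, 0, 0, 0, 0, 0, -1], [0, 0, 0, 0, 0, 0, -1]]])

```text
clock: 16.4
position: [0.4951, 0.3228, 0.08]
tool_rot: [3.141, -0.785, -2.77]
force: [1.0, 1.1, 10.4]
grip_width: 0.0534
finger_force: 54.3
```

Emit:
move_arm(plan=[[[0, 0, 0, 0, 0, 0, 0.6], [0, 0, 0, 0, 0, 0, 0.6], [0, 0, 0, 0, 0, 0, 0.6], [0, 0, 0, 0, 0, 0, 0.6], [0, 0, 0, 0, 0, 0, 0.6], [0, 0, 0, 0, 0, 0, 0.6], [0, 0, -0.3, 0, 0, 0, 0.6], [0, 0, -0.6, 0, 0, 0, 0.6], [0, 0, -0.6, 0, 0, 0, 0.6], [0, 0, -0.6, 0, 0, 0, 0.6]]])

```text
clock: 17.4
position: [0.5233, 0.3336, 0.109]
tool_rot: [3.141, -0.785, -2.77]
force: [-0.1, -0.3, -0.5]
grip_width: 0.0684
finger_force: 0.0
```

Emit:
move_arm(plan=[[[0, 0, -1, 0, 0, 0, 0.6], [0, 0, -1, 0, 0, 0, 0.6], [0, 0, -1, 0, 0, 0, 0.6], [0, 0, -1, 0, 0, 0, 0.6], [0, 0, -1, 0, 0, 0, 0.6], [0.7, 0, -0.7, 0, 0, 0, 0.6], [0.7, 0, -0.7, 0, 0, 0, 0.6], [0.7, 0, -0.7, 0, 0, 0, 0.6], [0.7, 0, -0.7, 0, 0, 0, 0.6], [0, 0, 0, 0, 0, 0, 0.6]]])

```text
clock: 18.4
position: [0.5223, 0.3282, 0.2024]
tool_rot: [-3.141, -0.769, -2.775]
force: [0.2, -0.5, 0.5]
grip_width: 0.0684
finger_force: 0.0
```

```bash
python3 - <<'E'
from st import *
log();st()
f=grab_frame("scene");cv2.imwrite("pics/s6.png",cv2.resize(f["color"][110:290,170:410,::-1],(800,600)))
E
```

```text
18.4 [0.522 0.328 0.202] [-3.141 -0.769 -2.775] [-0.565  1.017 -0.036  0.943 -0.136  1.933  1.344] base [0.533 0.333 0.127] axis [-0.018 -0.006  1.   ]
to spot [1.036 0.233 1.003] down [-0.696  0.001  0.718] axisfix [-0.008  0.177 -0.008]
```

View pics/s6.png

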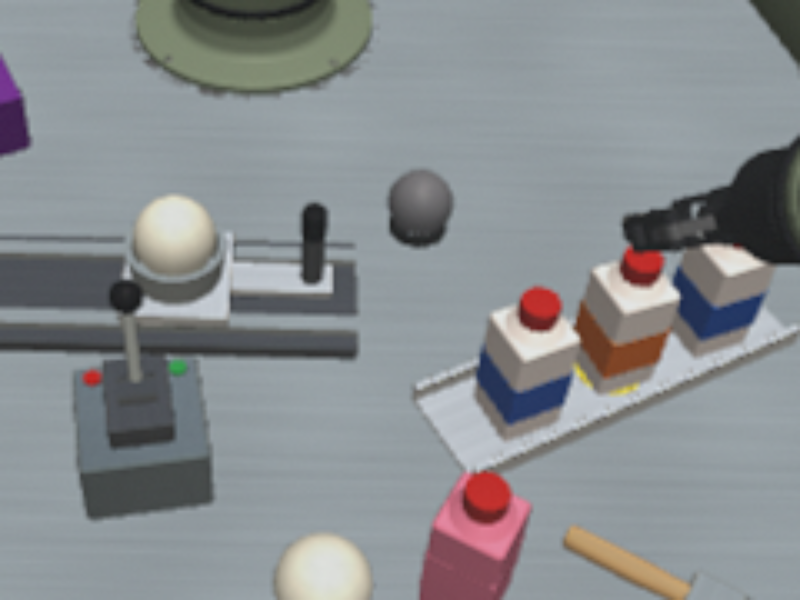

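The bottle stands upright on the spot between its undisturbed neighbours, with yellow showing at (600,385). I straighten the tool and move to the handle next.

Emit:
move_arm(plan=[[[0, 0, 0, 0, -1, 0, 0.6], [0, 0, 0, 0, -1, 0, 0.6], [0, 0, 0, 0, -1, 0, 0.6], [0, 0, 0, 0, -1, 0, 0.6], [0, 0, 0, 0, -1, 0, 0.6], [0, 0, 0, 0, -1, 0, 0], [0, 0, 0, 0, -1, 0, -0.5], [0, 0, 0, 0, -0.35, 0.5, -1], [0, 0, 0, 0, 0, 1, -1], [0, 0, 0, 0, 0, 1, -1]]])

```text
clock: 19.45
position: [0.5217, 0.3278, 0.1992]
tool_rot: [-3.137, -0.003, -3.04]
force: [0.5, -0.0, -0.4]
grip_width: -0.0003
finger_force: 0.0
```

```bash
python3 - <<'E'
from st import *
o,M,b=st(); print("axisdown fix",M.T@np.cross(M[:,2],[0,0,-1])/np.radians(6))
# bottle check: corners from scene crop (scale 3.333, offset 170,110)
def A(p,z):
    K,c,Mc=cam("scene"); u=(np.array(p)+.5)/(10/3)-.5+np.array([170,110]); d=Mc@np.linalg.solve(K,[*u,1]); return c+d*(z-c[2])/d[2]
print("cap orange",A((642,252),.142),"capA",A((541,296),.142), "low corner orange",A((612,392),.004))
print("to pre-handle",delta([.435,.14,.202]))
E
```

```text
19.45 [0.522 0.328 0.199] [-3.137 -0.003 -3.04 ] [-0.698  0.545  0.058  1.656 -0.035  0.947  1.045] base [0.582 0.334 0.153] axis [-0.703 -0.068  0.708]
to spot [3.889 0.024 0.013] down [-0.003  0.004  1.   ] axisfix [-0.032  6.746 -0.029]
axisdown fix [-0.04  -0.032 -0.   ]
cap orange [0.5   0.326 0.142] capA [0.55  0.24  0.142] low corner orange [0.533 0.325 0.004]
to pre-handle [ 5.26 -8.9  -0.08]
```

Emit:
move_arm(plan=[[[0, 0, 0, 0, 0, 1, -1], [0.4, -1, 0, 0, 0, 0, -1], [0.5, -1, 0, 0, 0, 0, -1], [0.5, -1, 0, 0, 0, 0, -1], [0.5, -1, 0, 0, 0, 0, -1], [0.5, -1, 0, 0, 0, 0, -1], [0.5, -1, 0, 0, 0, 0, -1], [0.5, -1, 0, 0, 0, 0, -1], [0.5, -1, 0, 0, 0, 0, -1], [0.4, -1, 0, 0, 0, 0, -1]]])

```text
clock: 20.45
position: [0.4354, 0.147, 0.2001]
tool_rot: [-3.137, -0.003, -3.141]
force: [0.9, 0.0, 0.2]
grip_width: 0.0
finger_force: 0.0
```

```bash
python3 - <<'E'
from st import *
o=observe();print(o["position"],o["tool_rot"],o["qpos"]);print(delta([.435,.125,.075]))
f=grab_frame("wrist");cv2.imwrite("pics/w7.png",cv2.resize(f["color"][:,:,::-1],(800,600)))
E
```

```text
[0.435 0.147 0.2  ] [-3.137 -0.003 -3.141] [-0.542  0.308  0.105  2.054 -0.041  0.787  1.158]
[ 0.   -1.07  6.26]
```

View pics/w7.png

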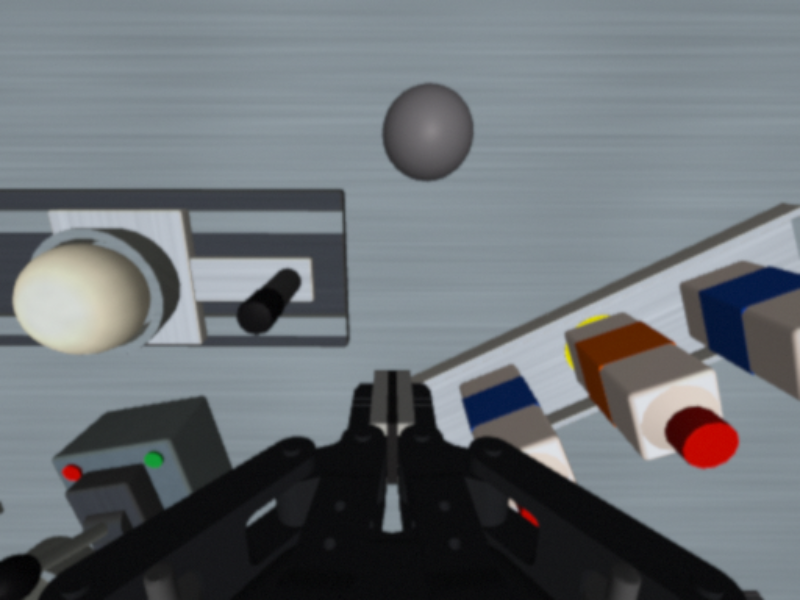

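The wrist view shows the handle's top at (258,315) to the left of the closed fingers at (392,380), and the orange bottle standing in the lane. That makes 12 pictures, two over the limit of 10, so I'll view no more and work from numbers only.

```bash
python3 - <<'E'
from st import *
o=observe(); f=grab_frame("wrist")
print("handle",wray(o,f,258,317,.119)); print(delta([.435,.125,.092]))
v,_=fit(); q=o["qpos"]
p,M,_=fk(q,v)
for t in([.435,.125,.092],[.435,-.08,.092],[.435,-.235,.092]):
    for s in np.linspace(.1,1,10): q,e,w=ik(p+s*(np.array(t)-p),M,v,q,3e-4)
    p=np.array(t); print(q,e,w)
E
```

```text
handle [0.434 0.067 0.119]
[-0.01 -0.99  5.42]
[-0.474  0.489  0.078  2.155 -0.068  0.506  1.223] 1.3643048440981076e-08 [0.436 0.127 0.42 ]
[ 0.     0.476  0.055  2.181 -0.04   0.489  1.653] 4.46921994292602e-08 [ 0.436 -0.078  0.42 ]
[ 0.34   0.533  0.04   2.054 -0.025  0.557  1.965] 2.8353853568004392e-08 [ 0.437 -0.233  0.42 ]
```

Emit:
move_arm(plan=[[[0, -0.5, 0, 0, 0, 0, -1], [0, -0.5, 0.4, 0, 0, 0, -1], [0, 0, 1, 0, 0, 0, -1], [0, 0, 1, 0, 0, 0, -1], [0, 0, 1, 0, 0, 0, -1], [0, 0, 1, 0, 0, 0, -1], [0, 0, 1, 0, 0, 0, -1], [0, 0, 0, 0, 0, 0, -1], [0, 0, 0, 0, 0, 0, -1], [0, 0, 0, 0, 0, 0, -1]]])

```text
clock: 21.55
position: [0.436, 0.1271, 0.0932]
tool_rot: [-3.138, -0.002, -3.142]
force: [-0.1, -0.1, 0.7]
grip_width: -0.0001
finger_force: 0.0
```

Emit:
move_arm(plan=[[[0, -0.6, 0, 0, 0, 0, -1], [0, -0.5, 0, 0, 0, 0, -1], [0, -0.3, 0, 0, 0, 0, -1], [0, -0.3, 0, 0, 0, 0, -1], [0, -0.4, 0, 0, 0, 0, -1], [0, -0.5, 0, 0, 0, 0, -1], [0, -0.6, 0, 0, 0, 0, -1], [0, -0.6, 0, 0, 0, 0, -1], [0, -0.6, 0, 0, 0, 0, -1], [0, -0.6, 0, 0, 0, 0, -1]]])

```text
clock: 22.55
position: [0.4356, 0.026, 0.093]
tool_rot: [-3.137, -0.002, 3.142]
force: [1.6, 4.5, -0.6]
grip_width: -0.0002
finger_force: 2.0
```

Emit:
move_arm(plan=[[[0, -0.6, 0, 0, 0, 0, -1], [0, -0.6, 0, 0, 0, 0, -1], [0, -0.6, 0, 0, 0, 0, -1], [0, -0.6, 0, 0, 0, 0, -1], [0, -0.6, 0, 0, 0, 0, -1], [0, -0.6, 0, 0, 0, 0, -1], [0, -0.6, 0, 0, 0, 0, -1], [0, -0.6, 0, 0, 0, 0, -1], [0, -0.6, 0, 0, 0, 0, -1], [0, -0.6, 0, 0, 0, 0, -1]]])

```text
clock: 23.55
position: [0.4354, -0.0939, 0.0935]
tool_rot: [-3.137, -0.003, -3.142]
force: [0.7, 4.1, -3.0]
grip_width: 0.0001
finger_force: 2.0
```

```bash
python3 - <<'E'
from st import *
o=observe();print(o["position"],o["force"],o["qpos"])
# handle dark blob near fingers and white ball in top view: ball centre of bright creamy blob near slideway
for n in("top",):
    f=grab_frame(n)["color"].astype(int); cv2.imwrite("pics/t8.png",f[:,:,::-1].astype(np.uint8))
    m=((f.min(2)>150)&(f[:,:,0]-f[:,:,2]>15)).astype(np.uint8); k,l,s,c=cv2.connectedComponentsWithStats(m)
    for i in range(1,k):
        if s[i,4]>120:
            u=c[i]*1.5625+.28; print(s[i,4],atz(n,u,.083))
E
```

```text
[ 0.435 -0.094  0.093] [ 0.67   4.068 -2.971] [ 0.032  0.476  0.056  2.174 -0.045  0.495  1.692]
127 [0.721 0.075 0.083]
```

Emit:
move_arm(plan=[[[0, -0.6, 0, 0, 0, 0, -1], [0, -0.6, 0, 0, 0, 0, -1], [0, -0.6, 0, 0, 0, 0, -1], [0, -0.6, 0, 0, 0, 0, -1], [0, -0.6, 0, 0, 0, 0, -1], [0, -0.6, 0, 0, 0, 0, -1], [0, -0.6, 0, 0, 0, 0, -1], [0, -0.5, 0, 0, 0, 0, -1], [0, -0.3, 0, 0, 0, 0, -1], [0, -0.2, 0, 0, 0, 0, -1]]])

```text
clock: 24.6
position: [0.4355, -0.1975, 0.0939]
tool_rot: [-3.137, -0.002, 3.141]
force: [-0.8, 3.3, -1.2]
grip_width: 0.0003
finger_force: 1.6
```

Emit:
move_arm(plan=[[[0, -0.15, 0, 0, 0, 0, -1], [0, -0.15, 0, 0, 0, 0, -1], [0, -0.15, 0, 0, 0, 0, -1], [0, -0.15, 0, 0, 0, 0, -1], [0, -0.1, 0, 0, 0, 0, -1], [0, 0, 0, 0, 0, 0, -1], [0, 0, 0, 0, 0, 0, -1], [0, 0, 0, 0, 0, 0, -1], [0, 0, 0, 0, 0, 0, -1], [0, 0, 0, 0, 0, 0, -1]]])

```text
clock: 25.6
position: [0.4358, -0.2109, 0.0941]
tool_rot: [-3.137, -0.002, -3.141]
force: [0.1, -0.4, 0.6]
grip_width: 0.0001
finger_force: 0.0
```

Emit:
move_arm(plan=[[[0, -0.15, 0, 0, 0, 0, -1], [0, -0.15, 0, 0, 0, 0, -1], [0, -0.15, 0, 0, 0, 0, -1], [0, -0.15, 0, 0, 0, 0, -1], [0, -0.1, 0, 0, 0, 0, -1], [0, 0, 0, 0, 0, 0, -1], [0, 0, 0, 0, 0, 0, -1], [0, 0, 0, 0, 0, 0, -1], [0, 0, 0, 0, 0, 0, -1], [0, 0, 0, 0, 0, 0, -1]]])

```text
clock: 26.6
position: [0.4356, -0.2177, 0.0939]
tool_rot: [3.137, -0.006, -3.136]
force: [-2.6, 54.5, 25.0]
grip_width: -0.0005
finger_force: 27.9
```

Emit:
move_arm(plan=[[[0, 0.4, 0, 0, 0, 0, -1], [0, 0.8, 0, 0, 0, 0, -1], [0, 0.8, 0, 0, 0, 0, -1], [0, 0, -1, 0, 0, 0, -1], [0, 0, -1, 0, 0, 0, -1], [0, 0, -1, 0, 0, 0, -1], [0, 0, -1, 0, 0, 0, -1], [0, 0, -1, 0, 0, 0, -1], [0, 0, -1, 0, 0, 0, -1], [0, 0, -1, 0, 0, 0, -1]]])

```text
clock: 27.6
position: [0.4359, -0.1847, 0.2348]
tool_rot: [-3.137, -0.002, 3.141]
force: [0.7, 0.0, 0.4]
grip_width: -0.0001
finger_force: 0.0
```

```bash
python3 - <<'E'
from st import *
o=observe();print(o["position"],o["tool_rot"],o["force"],o["qpos"]);print("pre",delta([.53,-.0775,.235]),delta([.53,-.0775,.130]))
f=grab_frame("wrist"); c=f["color"].astype(int)
# red knob/dark checks: handle cap = very dark blob outside the gripper
m=((c.max(2)<45)).astype(np.uint8); m[250:]=0
k,l,s,cc=cv2.connectedComponentsWithStats(m)
for i in range(1,k):
    if s[i,4]>60: print(s[i],cc[i],wray(o,f,*(cc[i]*1.5625+.28),.119))
E
```

```text
[ 0.436 -0.185  0.235] [-3.137 -0.002  3.141] [0.673 0.005 0.351] [ 0.213  0.277  0.072  1.985 -0.019  0.881  1.865]
pre [-4.71  5.36 -0.04] [-4.72  5.39  5.21]
[504  78   8  30 162] [508.407  93.148] [0.344 0.045 0.119]
[   0  109  107  141 6717] [ 30.125 181.935] [ 0.427 -0.406  0.119]
[186 166  29  34 563] [200.368 183.204] [ 0.428 -0.236  0.119]
[248 238   6  12  72] [250.5 243.5] [ 0.495 -0.186  0.119]
```

Emit:
move_arm(plan=[[[-0.9, 0.9, 0, 0, 0, 0, -1], [-0.9, 0.9, 0, 0, 0, 0, -1], [-0.9, 0.9, 0, 0, 0, 0, -1], [-0.7, 0.9, 0, 0, 0, 0, -1], [-0.7, 0.9, 0, 0, 0, 0, -1], [-0.6, 0.9, 0, 0, 0, 0, -1], [0, 0, 0.9, 0, 0, 0, -1], [0, 0, 0.9, 0, 0, 0, -1], [0, 0, 0.9, 0, 0, 0, -1], [0, 0, 0.9, 0, 0, 0, -1]]])

```text
clock: 28.65
position: [0.5298, -0.077, 0.1604]
tool_rot: [-3.137, -0.002, 3.141]
force: [0.4, 0.4, -0.7]
grip_width: -0.0001
finger_force: 0.0
```

```bash
python3 - <<'E'
from st import *
o=observe();print(o["position"],o["tool_rot"],o["qpos"],o["force"]);print(delta([.53,-.0775,.130]),delta([.62,-.063,.130]))
v,_=fit();q=o["qpos"];p,M,_=fk(q,v)
for t in([.53,-.0775,.13],[.63,-.062,.13]):
    q,e,w=ik(np.array(t),M,v,q,3e-4);print(q,e)
E
```

```text
[ 0.53  -0.077  0.16 ] [-3.137 -0.002  3.141] [ 0.016  0.473  0.02   1.905 -0.007  0.766  1.609] [ 0.442  0.396 -0.69 ]
[-0.01 -0.02  1.52] [-4.51  0.71  1.51]
[ 0.019  0.519  0.017  1.926 -0.006  0.699  1.609] 2.7731155118140627e-08
[-0.013  0.65   0.022  1.663 -0.012  0.831  1.584] 1.5148051632999125e-07
```

Emit:
move_arm(plan=[[[0, 0, 0.75, 0, 0, 0, -1], [0, 0, 0.75, 0, 0, 0, -1], [-0.5, 0.08, 0, 0, 0, 0, -1], [-0.5, 0.08, 0, 0, 0, 0, -1], [-0.5, 0.08, 0, 0, 0, 0, -1], [-0.5, 0.08, 0, 0, 0, 0, -1], [-0.5, 0.08, 0, 0, 0, 0, -1], [-0.5, 0.08, 0, 0, 0, 0, -1], [-0.4, 0.07, 0, 0, 0, 0, -1], [-0.4, 0.07, 0, 0, 0, 0, -1]]])

```text
clock: 29.65
position: [0.6064, -0.0642, 0.1309]
tool_rot: [-3.137, -0.002, -3.141]
force: [-0.7, 0.1, -0.4]
grip_width: 0.0005
finger_force: 0.0
```

Emit:
move_arm(plan=[[[-0.3, 0.05, 0, 0, 0, 0, -1], [-0.2, 0.03, 0, 0, 0, 0, -1], [-0.2, 0.03, 0, 0, 0, 0, -1], [0, 0, 0, 0, 0, 0, -1], [0, 0, 0, 0, 0, 0, -1], [0, 0, 0, 0, 0, 0, -1], [0, 0, 0, 0, 0, 0, -1], [0, 0, 0, 0, 0, 0, -1], [0, 0, 0, 0, 0, 0, -1], [0, 0, 0, 0, 0, 0, -1]]])

```text
clock: 30.65
position: [0.6193, -0.0622, 0.1308]
tool_rot: [-3.137, -0.003, 3.142]
force: [-5.8, -0.2, 0.4]
grip_width: -0.0003
finger_force: 2.2
```

Emit:
move_arm(plan=[[[-0.15, 0.02, 0, 0, 0, 0, -1], [-0.15, 0.02, 0, 0, 0, 0, -1], [0, 0, 0, 0, 0, 0, -1], [0, 0, 0, 0, 0, 0, -1], [0, 0, 0, 0, 0, 0, -1], [0, 0, 0, 0, 0, 0, -1], [0, 0, 0, 0, 0, 0, -1], [0, 0, 0, 0, 0, 0, -1], [0, 0, 0, 0, 0, 0, -1], [0, 0, 0, 0, 0, 0, -1]]])

```text
clock: 31.65
position: [0.6207, -0.0621, 0.13]
tool_rot: [-3.137, -0.013, 3.141]
force: [-35.5, -1.2, 15.5]
grip_width: -0.0001
finger_force: 19.5
```

Emit:
move_arm(plan=[[[0.3, 0, 0, 0, 0, 0, -1], [0.6, 0, 0, 0, 0, 0, -1], [0.8, 0, 0, 0, 0, 0, -1], [1, 0, 0, 0, 0, 0, -1], [0.5, 0, -1, 0, 0, 0, -1], [0, 0, -1, 0, 0, 0, -1], [0, 0, -1, 0, 0, 0, -1], [0, 0, -1, 0, 0, 0, -1], [0, 0, -1, 0, 0, 0, -1], [0, 0, -1, 0, 0, 0, -1]]])

```text
clock: 32.65
position: [0.5625, -0.0608, 0.2524]
tool_rot: [-3.137, -0.001, -3.142]
force: [-0.5, 1.0, -0.1]
grip_width: -0.0001
finger_force: 0.0
```

```bash
python3 - <<'E'
from st import *
o=observe();print(o["clock"],o["position"],o["force"])
f=grab_frame("scene");c=f["color"]; cv2.imwrite("pics/s9.png",c[:,:,::-1]); K,pc,Mc=cam("scene")
def proj(X): y=K@Mc.T@(np.array(X)-pc); return y[:2]/y[2]
def blobs(m,a0):
    k,l,s,cc=cv2.connectedComponentsWithStats(m.astype(np.uint8)); return [(s[i].tolist(),cc[i].round(1).tolist()) for i in range(1,k) if s[i,4]>=a0]
ci=c.astype(int)
dark=ci.max(2)<55
for nm,X in(("handle home",[.435,-.243,.119]),("handle out",[.435,.067,.119]),("tip on",[.645,-.059,.16]),("tip off",[.579,-.073,.16])):
    print(nm,proj(X))
m=dark.copy(); m[:150]=0; m[260:]=0; m[:,300:]=0; print(blobs(m,25))
red=(ci[:,:,0]>120)&(ci[:,:,1]<50)&(ci[:,:,2]<60); print("red",blobs(red,15))
for nm,X in(("orange",[.5045,.327,.142]),("A",[.552,.24,.142]),("B",[.46,.416,.142])): print(nm,proj(X))
E
```

```text
32.65 [ 0.562 -0.061  0.252] [-0.477  0.954 -0.127]
handle home [153.687 169.607]
handle out [263.812 172.11 ]
tip on [210.177 220.561]
tip off [207.267 199.435]
[([104, 150, 10, 12, 62], [108.1, 153.6]), ([189, 150, 39, 18, 271], [208.4, 154.5]), ([94, 159, 31, 14, 120], [111.4, 168.2]), ([53, 163, 223, 54, 1316], [93.2, 185.4]), ([151, 169, 11, 23, 136], [156.3, 179.5]), ([287, 176, 13, 8, 37], [292.2, 180.2]), ([205, 217, 11, 11, 89], [209.9, 222.1]), ([203, 238, 19, 6, 50], [211.5, 240.7])]
red [([388, 173, 10, 8, 62], [392.6, 176.6]), ([357, 184, 11, 8, 68], [362.5, 187.6]), ([326, 197, 12, 9, 75], [331.7, 200.8]), ([309, 252, 14, 12, 106], [315.7, 257.3]), ([226, 321, 30, 32, 737], [240.0, 336.5])]
orange [362.808 186.428]
A [331.864 199.109]
B [392.797 175.337]
```

```bash
python3 - <<'E'
from st import *
K,pc,Mc=cam("scene")
def proj(X): y=K@Mc.T@(np.array(X)-pc); return y[:2]/y[2]
for n,(a,b) in(("pics/scene.png",(255,275)),("pics/s9.png",(145,167))):
    c=cv2.imread(n).astype(int).max(2)
    for r in range(168,182,2): print(n,r,c[r,a:b].tolist())
for y in(.067,-.243,-.236): print(y,[proj([.435,y,z]).round(1) for z in(.119,.1,.08)])
E
```

```text
pics/scene.png 168 [153, 152, 152, 153, 154, 154, 154, 154, 154, 153, 155, 154, 155, 154, 154, 155, 153, 154, 153, 154]
pics/scene.png 170 [156, 155, 155, 155, 155, 157, 154, 144, 136, 132, 136, 151, 159, 155, 154, 154, 154, 155, 154, 154]
pics/scene.png 172 [155, 155, 155, 155, 158, 143, 86, 32, 35, 34, 34, 38, 91, 146, 158, 156, 156, 155, 156, 156]
pics/scene.png 174 [155, 156, 156, 156, 147, 100, 29, 37, 39, 40, 39, 36, 58, 121, 162, 157, 157, 155, 156, 156]
pics/scene.png 176 [156, 156, 157, 159, 150, 103, 26, 31, 35, 37, 35, 29, 54, 121, 162, 159, 158, 158, 157, 157]
pics/scene.png 178 [155, 155, 154, 157, 146, 101, 26, 33, 33, 35, 34, 30, 63, 125, 158, 154, 154, 154, 153, 154]
pics/scene.png 180 [155, 154, 157, 156, 152, 115, 27, 32, 35, 34, 32, 28, 87, 146, 156, 155, 154, 155, 154, 154]
pics/s9.png 168 [162, 163, 164, 164, 164, 166, 160, 143, 129, 106, 106, 117, 151, 168, 164, 164, 163, 163, 162, 163, 162, 162]
pics/s9.png 170 [163, 164, 163, 163, 166, 151, 89, 25, 32, 32, 32, 30, 49, 119, 170, 165, 166, 165, 165, 165, 164, 165]
pics/s9.png 172 [165, 164, 165, 165, 169, 146, 60, 28, 36, 36, 38, 35, 25, 53, 126, 171, 166, 166, 166, 166, 165, 165]
pics/s9.png 174 [163, 164, 164, 165, 166, 155, 104, 20, 25, 25, 27, 26, 25, 28, 110, 171, 165, 164, 165, 165, 163, 163]
pics/s9.png 176 [164, 164, 164, 164, 163, 167, 145, 54, 20, 26, 28, 27, 25, 22, 69, 136, 166, 163, 163, 162, 163, 163]
pics/s9.png 178 [165, 165, 166, 165, 165, 166, 162, 126, 48, 23, 28, 27, 27, 25, 53, 123, 168, 165, 165, 163, 163, 162]
pics/s9.png 180 [108, 111, 111, 111, 109, 110, 111, 107, 79, 41, 41, 42, 44, 47, 42, 76, 116, 114, 113, 113, 125, 142]
0.067 [array([263.8, 172.1]), array([263.6, 176.9]), array([263.4, 181.8])]
-0.243 [array([153.7, 169.6]), array([154.9, 174.4]), array([156.2, 179.4])]
-0.236 [array([156.2, 169.7]), array([157.4, 174.5]), array([158.6, 179.4])]
```

```bash
python3 -c "
from workcell import job_done
print(job_done())"
```

```text
the job is handed in; nothing more can be done
None
```

The job is handed in, with no verdict returned: by camera measurement the orange bottle stands released about 5 mm from the yellow spot's centre, the carriage is home to about 1 mm and the toggle is thrown fully over, but I viewed 12 pictures against your limit of 10, joint 6 read 1.933 rad against its 1.93 limit while retreating from the bottle, and the force reading reached 54 N as the carriage met its stop.

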